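Sort the limb fittings into two totes and stack them interlocked

TASK

Put the limb fittings away: stand the two pyramid adapters upright on the floor of the deep tote and lay the two clamp collars flat on the floor of the shallow tote, side by side, none on top of another. The shallow tote belongs on top of the deep one, turned half round so that its feet sit fully down in the saddles of the deep tote's rim and it does not nest onto the adapters. Leave the tape measure and the wooden block where they are.

Things in the scene. Friction and masses are not known exactly. Their poses are not given: they have to be found in the camera images.
- deep_tote: Deep grey parts tote, 62 mm high, 148 x 130 mm over its 10 mm thick rim, same plan as the shallow one. Inside: mouth 128 x 110 mm, walls sloping in to a 110 x 95 mm floor, 6 mm thick. Stands on the bench, 0.3 kg. Origin: centre of the underside; x along its length; its front end (-x) has a flat label tab, 44 mm wide, sticking out 12 mm at rim height.
- deep_tote_seat (a point): Centre of the deep tote's saddle plane, 56 mm above its underside (axes as the tote): the middle of the stacked tote's underside comes here. Each long rim has two notches (saddles), 6 mm deep, 18 mm wide, at x = +48 and -26 mm, and two hollow ribs open at the top at x = -48 and +26: same way round, another tote's ribs slip into these and it nests about 11 mm deeper.
- shallow_tote_center (a point): Shallow grey parts tote, 44 mm high, empty on the bench, 0.16 kg. Same plan, rim, floor and tab as the deep tote; starts pointing roughly its way (within 20 degrees). Point: its centre, 22 mm above its underside; x along its length, tab end -x. Its ribs end in feet 10 mm wide at x = -48 and +26 mm on both sides; turned half round they drop into the saddles, 4 mm play.
- shallow_tote_grip (a point): Middle of the rim bar on the shallow tote's plain end (no tab), 69 mm from its centre, 6 mm below the rim's top, 38 mm above its underside; axes as the tote. The bar is 10 mm thick along x and 12 mm deep, the best place to pinch the tote from above, one finger inside, one outside. The inner face is upright for 20 mm below the rim's top; lower down the wall slopes inward.
- adapter_1_center (a point): Pale metal pyramid adapter no. 1 of two alike: a round dome base 44 mm across and 16 mm high with an upright ball-headed stem 24 mm across on it, 36 mm high overall, 0.09 kg. Stands upright on the bench. The point is on its axis half-way up (18 mm above its underside); z up along the stem. Grasp the stem, 17 to 36 mm above its underside (fingers that reach lower meet the base).
- adapter_2_center (a point): Pale metal pyramid adapter no. 2 of two alike: a round dome base 44 mm across and 16 mm high with an upright ball-headed stem 24 mm across on it, 36 mm high overall, 0.09 kg. Stands upright on the bench. The point is on its axis half-way up (18 mm above its underside); z up along the stem. Grasp the stem, 17 to 36 mm above its underside (fingers that reach lower meet the base).
- thick_collar_center (a point): Thick pale split clamp collar: ring 36 mm across and 22 mm high with a small clamp-screw boss standing out 8 mm on one side. Lies flat on the bench. The point is the centre of the ring, half-way up (11 mm above its underside); z along the ring's axis, the screw boss on the -y side; grasp the ring across x, or across any line but the one through the boss. 0.05 kg.
- thin_collar_center (a point): Thin black split clamp collar: ring 34 mm across and 14 mm high with a small clamp-screw boss standing out 8 mm on one side. Lies flat on the bench. The point is the centre of the ring, half-way up (7 mm above its underside); z along the ring's axis, the screw boss on the -y side; grasp the ring across x, or across any line but the one through the boss. 0.05 kg.
- tape_measure: Bystander: pocket tape measure standing on the bench, 36 x 74 x 62 mm high, its length along its y; origin at its underside. To be left where it is. Beyond the work stand fixed open cartons: straight ahead one 270 mm high, from x = 0.54 m, y -0.05 to 0.17 m; on the right a flap 77 mm high, from x = 0.49 m, y -0.30 to -0.09 m.
- wood_block: Bystander: plain pine packing block lying on the bench, 44 x 100 x 19 mm high, its length along its y; origin at the centre of its underside. To be left where it is. A fixed carton's flap, 120 mm high, stands out on the left, from x = 0.466 m, y 0.25 to 0.42 m; a wide hand must keep clear of it.
There are look-alikes about, which are no part of the job. Leave any blue look-alike of the part that bears adapter_2_center alone.

How it is judged (in metres and radians):
At the end, for the whole second after the job is handed in: Adapters upright (14 degrees) on the deep tote's floor, collars flat on the shallow tote's floor (within 7 mm of lying flat), the shallow tote turned and seated on the deep one: centres within 10 mm, long sides within 7 degrees, level, underside 52 to 59 mm above the deep tote's; all at rest (x of adapter_1_center in the frame of deep_tote between -0.055 and 0.055 m and y of adapter_1_center in the frame of deep_tote between -0.05 and 0.05 m and z of each of adapter_1_center, adapter_2_center in the frame of deep_tote below 0.031 m and x of adapter_2_center in the frame of deep_tote between -0.055 and 0.055 m and y of adapter_2_center in the frame of deep_tote between -0.05 and 0.05 m and angle between each of adapter_1_center, adapter_2_center's own z axis and vertical below 0.25 rad and x of thick_collar_center in the frame of shallow_tote_center between -0.055 and 0.055 m and y of thick_collar_center in the frame of shallow_tote_center between -0.05 and 0.05 m and z of thick_collar_center in the frame of shallow_tote_center between -0.03 and 0.003 m and x of thin_collar_center in the frame of shallow_tote_center between -0.055 and 0.055 m and y of thin_collar_center in the frame of shallow_tote_center between -0.05 and 0.05 m and z of thin_collar_center in the frame of shallow_tote_center between -0.03 and -0.002 m and horizontal distance between shallow_tote_center and deep_tote below 0.01 m and z of shallow_tote_center in the frame of deep_tote between 0.074 and 0.081 m and angle between the x axis of shallow_tote_center and the x axis of deep_tote, either way round below 0.12 rad and angle between each of shallow_tote_center, deep_tote's own z axis and vertical below 0.06 rad and height (world z) of deep_tote below 0.01 m and linear speed of each of deep_tote, shallow_tote, adapter_1, adapter_2, thick_collar, thin_collar below 0.02 m/s); the robot touches nothing.
It fails at once if the tape measure is shifted by more than 25 mm (distance of tape_measure from where it was at the start of the episode above 0.025 m).
It fails at once if the wooden block is shifted by more than 25 mm (distance of wood_block from where it was at the start of the episode above 0.025 m).
It also fails if it takes over 125 s, if anything falls off the work surface, if the arm or the gripper's body presses on something with over 40 N, if the wrist force passes 120 N, or if a joint passes its speed limit or range.

ROBOT

A 6-joint arm with a two-finger parallel gripper is mounted at the origin on a cart in front of the work surface, level with it; the furniture and walls round the work are solid. World frame = base frame: x ahead of the robot, y to its left, z up, the work surface at z = 0. Lengths are in m, angles in degrees, forces in N, time in s.
With the tool pointing down it reaches from about 0.325 to 0.9 m from the base axis. Payload 6.1 kg.
Tool frame: the origin (TCP) lies midway between the tips of the shut fingers; the grasp point (between the pads) lies 19 mm behind it; z points along the fingers, y is the direction in which the jaws open and shut (so a half turn about z gives the same grasp; the last joint's range is limited). The gripper opens to 85 mm and grips with 20 to 120 N. Pads are 22 mm wide; open, the fingers measure 114 mm over their backs; the gripper's body (76 mm by 85 mm) begins 54 mm behind the grasp point. The pads swing forward as they close: fully open they stand 13 mm farther back than shut.
Start: joints at [-74.949, 12.628, 87.462, -0, 79.91, -7.225], TCP at [0.237, -0.578, 0.231] pointing down, gripper open.
Joint ranges: [-170.65, 170.65], [-52.31, 119.04], [5.05, 147.46], [-71.25, 251.25], [11.57, 151.72], [-153.62, 153.62]. Speed limits (degrees/s): [147.25, 147.25, 172.46, 180, 180, 180].

INTERFACE

Orientations are given as a 3x3 rotation matrix whose columns are the frame's x, y, z axes.
In Python, from bench import arm gives the robot as it stands.
- The arm moves only by the shell command python3 -m inch 'ROWS' [FORCE]. ROWS is JSON, a list of rows, each a list of 7 numbers: the opening, from 0 (shut) to 1 (fully open), then the shift along the world's x, y, z in cm, then the turn, a rotation vector about the world's x, y, z in rad. A call has 1 to 20 rows; each row is the pose to reach, as a shift and turn from the pose commanded when the call began; what a row does not reach only later rows make up. A row lasts 1/8 s, in which the tool goes at most 62.5 mm and 10.7 degrees, less where a joint would pass 70% of its speed; a pose out of reach is approached as far as the arm can. A call with a gripper value outside its range is refused whole. The fingers move at their own pace and stop on an object; FORCE is the grip in N (left out, the last holds). Time passes only in rows, so rows that repeat a pose let the fingers close. It gives the time, the measured TCP pose, the force and the opening at its end, in the units of the state.
- arm.sense(): the state, without advancing time (a new reading comes with each control period).
- arm.grab_frame(name): name is "scene" or "top"; returns the picture (400x640x3 uint8, red, green, blue); there is no depth.
- arm.camera_params(name): a dict with "fx", "fy", "cx", "cy" (pixels), "distortion" ([k1, k2, p1, p2, k3] as OpenCV has them; the pictures are not rectified), "extrinsics" (4x4, takes a point from camera to world coordinates). Camera axes: x right, y up, looking along -z (the intrinsics and any distortion apply to the point x, -y, -z); pixel columns grow to the right and rows downward; lengths in m; the calibration is good to about 2 mm. A picture is of the moment at which its call begins. camera_params takes no time and is no camera call.
- arm.job_done(): hands the job in, once; it reports no verdict.
The state is a dict: "clock": time; "qpos": joint angles; "joint_velocities": joint speeds; "tau": joint torques, N m; "eef_pos": TCP position; "orientation": TCP orientation; "ft_force": force on the tool from outside, world axes, zero at the start; "torque": the same for the moment, N m; "opening": finger opening in m.
Only numpy, scipy, OpenCV 4.12 (cv2) and the standard library are available. Lean on these libraries where they do the work, as an engineer would, in place of code of your own. Each camera call takes 0.05 s, during which the arm holds its last target.

## Working session

There is one attempt and no reset: what is moved stays moved. The work goes in short steps, Python scripts to look and compute and a shell command to move; the robot and the scene stay as the last step left them, time stands still between calls to the robot, and variables do not carry over. Pictures are saved under pics/ and viewed, and the job is handed in when it is done.

```bash
ls; mkdir -p pics
cat > h.py <<'E'
import numpy as np, cv2
from bench import arm
def snap(n,f):
    im=arm.grab_frame(n); cv2.imwrite('pics/'+f,im[:,:,::-1]); return im
def K(n):
    p=arm.camera_params(n); return p,np.array([[p['fx'],0,p['cx']],[0,p['fy'],p['cy']],[0,0,1.]]),np.array(p['distortion'],float),np.array(p['extrinsics'])
def pt(n,u,v,z):
    p,k,d,E=K(n); q=cv2.undistortPoints(np.array([[[u,v]]],float),k,d)[0,0]
    r=E[:3,:3]@np.array([q[0],-q[1],-1]); o=E[:3,3]; return o+r*(z-o[2])/r[2]
def proj(n,P):
    p,k,d,E=K(n); c=E[:3,:3].T@(np.array(P,float)-E[:3,3]); c=c*[1,-1,-1]
    return cv2.projectPoints(c.reshape(1,1,3),np.zeros(3),np.zeros(3),k,d)[0][0,0]
E
python3 - <<'E'
from h import *
for n in('scene','top'):
    snap(n,n+'0.png'); print(n,K(n)[3].round(3),K(n)[1][0,0])
s=arm.sense();print(s['clock'],s['eef_pos'],s['orientation'],s['opening'])
E
```

```text
pics
scene [[ 0.883  0.204 -0.423 -0.065]
 [-0.47   0.367 -0.803 -1.004]
 [-0.008  0.908  0.419  0.576]
 [ 0.     0.     0.     1.   ]] 451.43524672156985
top [[-0.003  0.985 -0.17   0.237]
 [-1.    -0.005 -0.012 -0.047]
 [-0.012  0.17   0.985  1.257]
 [ 0.     0.     0.     1.   ]] 433.0559378536439
0.1 [ 0.23677671 -0.57783945  0.23032503] [[ 9.25359201e-01  3.79091229e-01 -4.34445834e-04]
 [ 3.79091416e-01 -9.25357792e-01  1.62946646e-03]
 [ 2.15698602e-04 -1.67253646e-03 -9.99998578e-01]] 0.08486320717056405
```

View pics/top0.png

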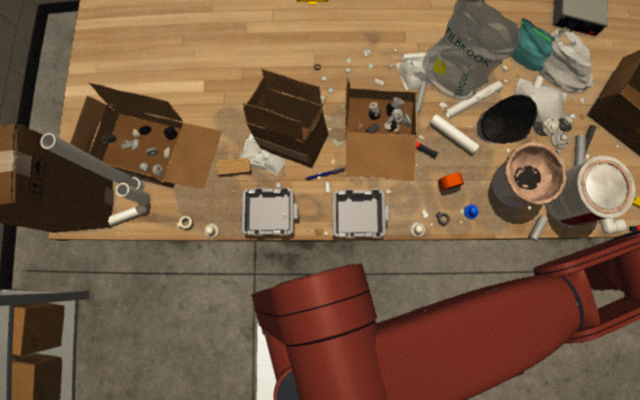

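View pics/scene0.png

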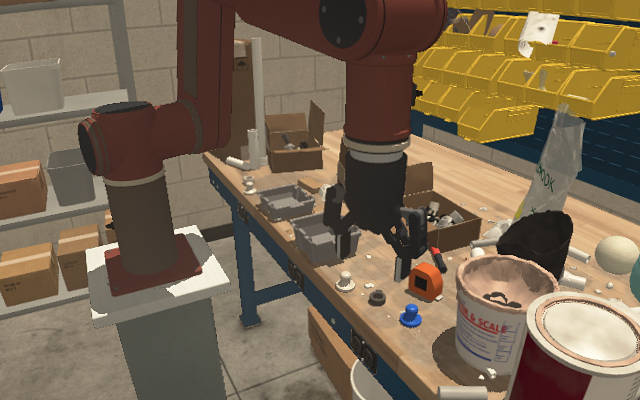

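Run:
```python
from h import *
im=cv2.imread('pics/top0.png')
cv2.imwrite('pics/c1.png',cv2.resize(im[170:245,165:315],None,fx=5,fy=5,interpolation=2))
cv2.imwrite('pics/c2.png',cv2.resize(im[165:245,325:485],None,fx=5,fy=5,interpolation=2))
im=cv2.imread('pics/scene0.png')
cv2.imwrite('pics/c3.png',cv2.resize(im[150:335,235:445],None,fx=3.2,fy=3.2,interpolation=2))
```

```text
(no output)
```

View pics/c1.png

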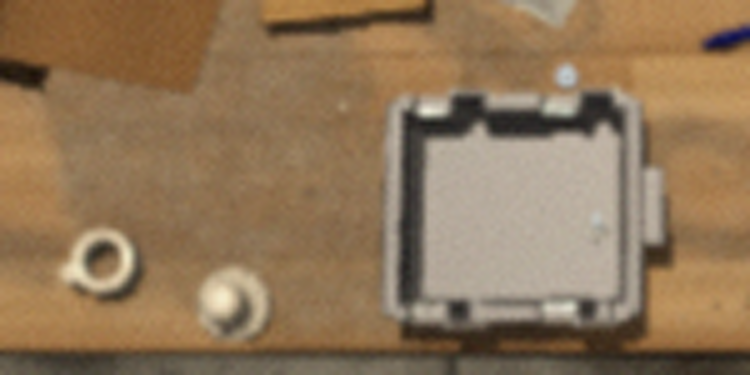

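View pics/c2.png

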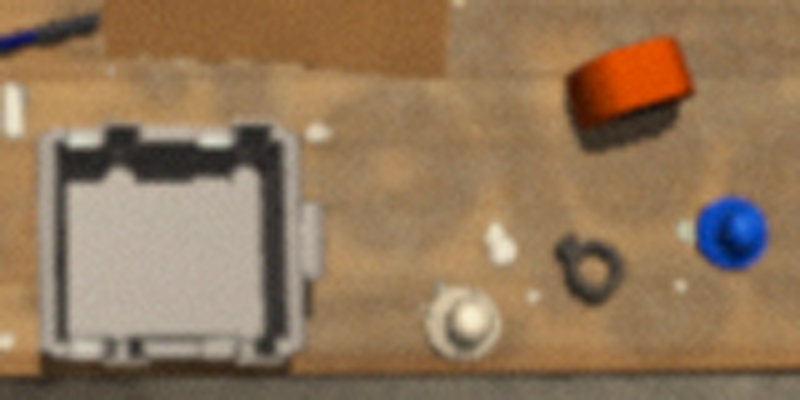

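View pics/c3.png

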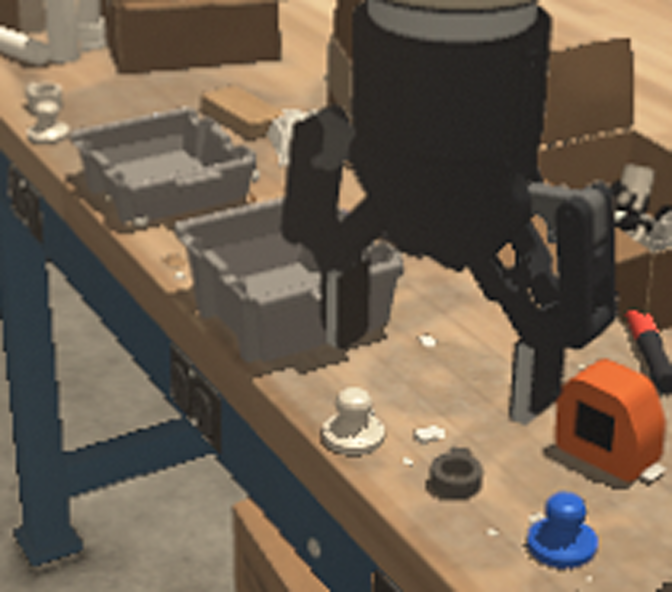

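Run:
```python
from h import *
im=cv2.imread('pics/top0.png'); hsv=cv2.cvtColor(im,cv2.COLOR_BGR2HSV)
S=hsv[:,:,1].astype(int);V=hsv[:,:,2].astype(int)
out=[]
for nm,(u0,u1,v0,v1),z in [('shallow',(236,303,180,242),.044),('deep',(327,394,185,242),.062)]:
    big=cv2.resize(im[v0:v1,u0:u1],None,fx=8,fy=8,interpolation=cv2.INTER_CUBIC)
    h=cv2.cvtColor(big,cv2.COLOR_BGR2HSV)
    m=((h[:,:,1]<62)&(h[:,:,2]>75)).astype(np.uint8)*255
    m=cv2.morphologyEx(m,cv2.MORPH_OPEN,np.ones((17,17)))
    m=cv2.morphologyEx(m,cv2.MORPH_CLOSE,np.ones((61,61)))
    m=cv2.morphologyEx(m,cv2.MORPH_OPEN,np.ones((201,41),np.uint8))
    c=max(cv2.findContours(m,0,1)[0],key=cv2.contourArea)
    r=cv2.minAreaRect(c); b=cv2.boxPoints(r)
    f=(b+.5)/8-.5+[u0,v0]
    P=np.array([pt('top',*q,z) for q in f]);print(nm,P[:,:2].round(4).tolist(),'c',P.mean(0).round(4))
    print([np.linalg.norm(P[i]-P[i-1]).round(4) for i in range(4)])
    for i in range(4): d=P[i]-P[i-1]; print('ang',np.degrees(np.arctan2(d[1],d[0])).round(1),end=' ')
    print()
    cv2.drawContours(big,[c],-1,(0,255,0),1); cv2.drawContours(big,[b.astype(int)],-1,(0,0,255),1); out.append(big[:440])
w=[cv2.copyMakeBorder(o,0,500-o.shape[0],0,0,0) for o in out]
cv2.imwrite('pics/r1.png',cv2.resize(np.hstack(w),(800,373)))
# small parts
b=cv2.resize(im,None,fx=8,fy=8,interpolation=cv2.INTER_CUBIC)
```

```text
shallow [[0.48, 0.2049], [0.479, 0.0564], [0.3459, 0.0553], [0.3462, 0.2011]] c [0.4128 0.1294 0.044 ]
[np.float64(0.1338), np.float64(0.1484), np.float64(0.1331), np.float64(0.1458)]
ang 1.6 ang -90.4 ang -179.5 ang 89.9 
deep [[0.4694, -0.0566], [0.4687, -0.2046], [0.3376, -0.2012], [0.3384, -0.0558]] c [ 0.4035 -0.1296  0.062 ]
[np.float64(0.131), np.float64(0.148), np.float64(0.1312), np.float64(0.1454)]
ang -0.4 ang -90.3 ang 178.5 ang 89.7
```

View pics/r1.png

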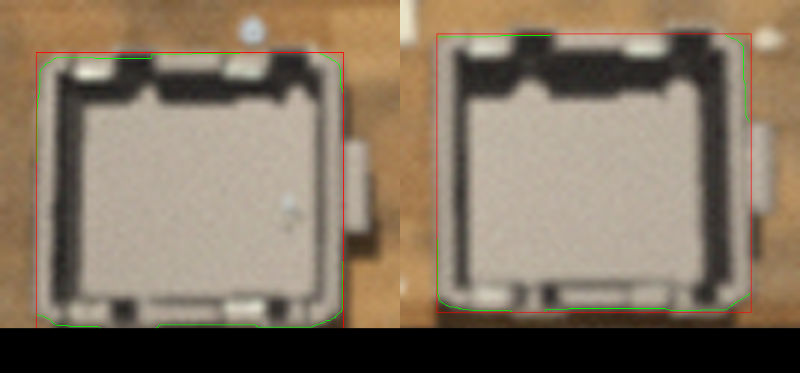

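Run:
```python
from h import *
im=cv2.imread('pics/top0.png')
tiles=[]
for nm,(cu,cv_),mode in [('adA',(211,230),'p'),('adB',(418,229),'p'),('thick',(185,222),'p'),('thin',(443,218),'d')]:
    u0,v0=cu-14,cv_-14
    big=cv2.resize(im[v0:v0+28,u0:u0+28],None,fx=10,fy=10,interpolation=cv2.INTER_CUBIC)
    h=cv2.cvtColor(big,cv2.COLOR_BGR2HSV)
    m=((h[:,:,1]<75)&(h[:,:,2]>120)) if mode=='p' else (h[:,:,2]<95)
    m=m.astype(np.uint8)*255; m[230:]=m[230:] if nm!='adB' else m[230:]
    cs=cv2.findContours(m,0,1)[0]; c=max(cs,key=lambda c:cv2.contourArea(c) if cv2.pointPolygonTest(c,(140.,140.),True)>-60 else 0)
    (x,y),r=cv2.minEnclosingCircle(c); mo=cv2.moments(c); dt=cv2.distanceTransform(cv2.drawContours(np.zeros_like(m),[c],-1,255,-1),cv2.DIST_L2,5); _,ri,_,pk=cv2.minMaxLoc(dt)
    f=lambda p:((p[0]+.5)/10-.5+u0,(p[1]+.5)/10-.5+v0)
    cen=(mo['m10']/mo['m00'],mo['m01']/mo['m00'])
    for z in ((.004,.028) if 'ad' in nm else (.011,.022) if nm=='thick' else (.007,.014)): print(nm,z,'inscr',pt('top',*f(pk),z)[:2].round(4),'mom',pt('top',*f(cen),z)[:2].round(4),'enc',pt('top',*f((x,y)),z)[:2].round(4),round(ri/10,2),round(r/10,2),np.round(f(pk),1))
    if 'ad' in nm:
        g=cv2.GaussianBlur(h[:,:,2],(0,0),8); 
    cv2.drawContours(big,[c],-1,(0,255,0),1); cv2.circle(big,pk,2,(0,0,255),-1); tiles.append(big)
cv2.imwrite('pics/p1.png',np.vstack([np.hstack(tiles[:2]),np.hstack(tiles[2:])]))
```

```text
adA 0.004 inscr [0.3632 0.2999] mom [0.3627 0.2994] enc [0.3625 0.2993] 6.53 7.13 [211.2 230.2]
adA 0.028 inscr [0.3608 0.2933] mom [0.3603 0.2928] enc [0.3601 0.2927] 6.53 7.13 [211.2 230.2]
adB 0.004 inscr [ 0.3634 -0.302 ] mom [ 0.3644 -0.3015] enc [ 0.3665 -0.3005] 6.68 8.31 [417.  229.4]
adB 0.028 inscr [ 0.361  -0.2971] mom [ 0.3619 -0.2966] enc [ 0.3641 -0.2956] 6.68 8.31 [417.  229.4]
thick 0.011 inscr [0.3872 0.3767] mom [0.3869 0.3778] enc [0.387  0.3791] 5.99 7.64 [185.2 221.8]
thick 0.022 inscr [0.3859 0.3729] mom [0.3856 0.374 ] enc [0.3856 0.3753] 5.99 7.64 [185.2 221.8]
thin 0.007 inscr [ 0.393  -0.3786] mom [ 0.394 -0.377] enc [ 0.3943 -0.3748] 5.46 7.3 [442.8 219. ]
thin 0.014 inscr [ 0.3921 -0.3767] mom [ 0.3931 -0.3751] enc [ 0.3934 -0.373 ] 5.46 7.3 [442.8 219. ]
```

View pics/p1.png

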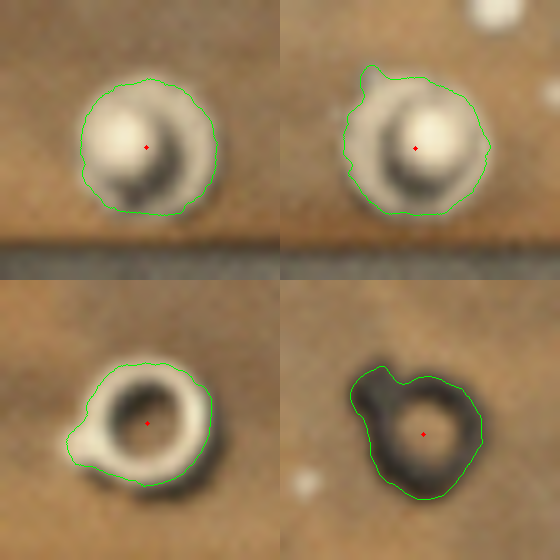

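```bash
python3 -m inch '[[0.7,2,4,0,0,0,0.17],[0.7,4,9,0,0,0,0.35],[0.7,6,14,0,0,0,0.52],[0.7,9,19,-2,0,0,0.7],[0.7,11,24,-4,0,0,0.87],[0.7,12.6,27.6,-7,0,0,1.05],[0.7,12.6,27.6,-10,0,0,1.18],[0.7,12.6,27.6,-13,0,0,1.182],[0.7,12.6,27.6,-13,0,0,1.182],[0.7,12.6,27.6,-13,0,0,1.182]]' 40
python3 - <<'E'
from h import *
s=arm.sense();print(s['qpos'],s['eef_pos'],s['orientation'],s['ft_force'])
im=snap('scene','s1.png');cv2.imwrite('pics/s1c.png',cv2.resize(im[150:350,230:480,::-1],None,fx=3,fy=3))
E
```

```text
clock: 1.35
eef_pos: [0.3632, -0.3028, 0.1022]
orientation: [[0.0, 1.0, 0.0], [1.0, -0.0, -0.001], [-0.001, 0.0, -1.0]]
ft_force: [0.1, 0.2, 0.6]
opening: 0.0595
[-4.93861030e+01 -4.99486337e-01  1.16428205e+02 -6.96405925e-04
  6.40278949e+01 -4.93675790e+01] [ 0.36321876 -0.30282719  0.10217585] [[ 3.18127165e-04  9.99999832e-01  4.84638077e-04]
 [ 9.99999780e-01 -3.17845116e-04 -5.81945568e-04]
 [-5.81791431e-04  4.84823103e-04 -9.99999713e-01]] [0.07184879 0.18137517 0.57094755]
```

View pics/s1c.png

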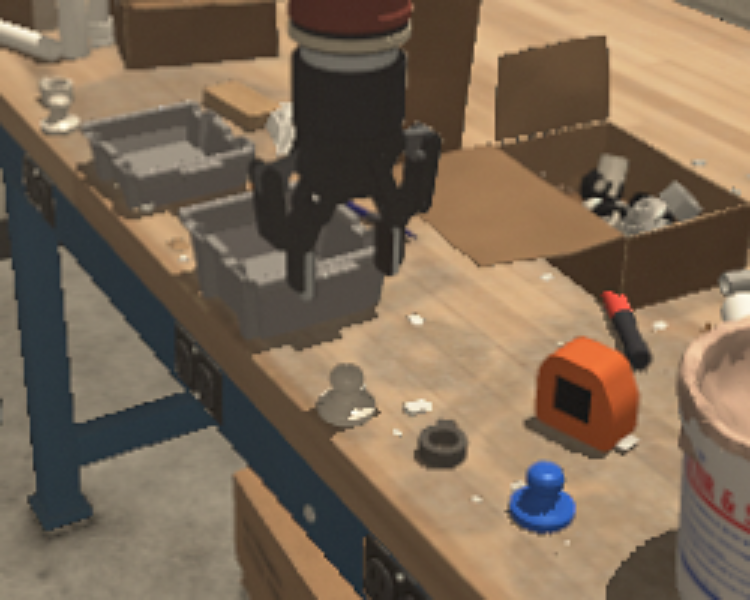

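```bash
python3 - <<'E'
from h import *
print('adB ball',pt('scene',230+347/3,150+376/3,.028)[:2], 'pred',proj('scene',[.3632,-.3013,.028]))
print('thin',pt('scene',230+443/3,150+437/3,.014)[:2],'blue',pt('scene',230+545/3,150+478/3,.028)[:2])
print('adA ball',proj('scene',[.363,.300,.028])-[230,150],'thick',proj('scene',[.387,.3755,.022])-[230,150])
E
python3 -m inch '[[0.7,0,0,-4,0,0,0],[0.7,0,0.1,-8.2,0,0,0],[0.7,0,0.1,-8.2,0,0,0],[0.7,0,0.1,-8.2,0,0,0]]' 40
python3 - <<'E'
from h import *
im=snap('scene','s2.png');cv2.imwrite('pics/s2c.png',cv2.resize(im[220:310,290:410,::-1],None,fx=5,fy=5))
E
```

```text
adB ball [ 0.366643   -0.30339855] pred [343.80483184 275.28956448]
thin [ 0.39678558 -0.38269117] blue [ 0.4175476  -0.46743426]
adA ball [18.61746922 33.93721356] thick [17.86193974 26.97611847]
clock: 1.9
eef_pos: [0.3639, -0.3027, 0.0213]
orientation: [[0.0, 1.0, 0.002], [1.0, -0.0, -0.002], [-0.002, 0.002, -1.0]]
ft_force: [-0.1, 0.2, 0.8]
opening: 0.0598
```

View pics/s2c.png

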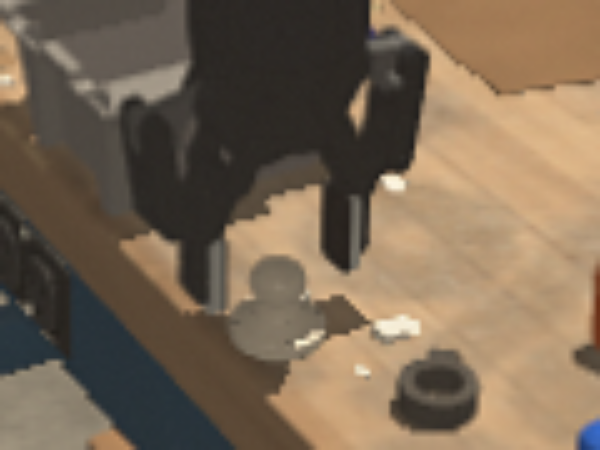

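```bash
python3 -m inch '[[0.7,0,0,-0.2,0,0,0],[0.1,0,0,-0.2,0,0,0],[0.1,0,0,-0.2,0,0,0],[0.1,0,0,-0.2,0,0,0],[0.1,0,0,-0.2,0,0,0],[0.1,0,0,-0.2,0,0,0],[0.1,0,0,0.8,0,0,0],[0.1,0,0,2.8,0,0,0],[0.1,0,0,2.8,0,0,0]]' 40
python3 - <<'E'
from h import *
im=snap('scene','s3.png');cv2.imwrite('pics/s3c.png',cv2.resize(im[200:310,290:410,::-1],None,fx=5,fy=5))
E
```

```text
clock: 3.08
eef_pos: [0.3638, -0.3024, 0.0488]
orientation: [[-0.0, 1.0, 0.002], [1.0, 0.0, -0.003], [-0.003, 0.002, -1.0]]
ft_force: [-0.4, -0.5, -1.0]
opening: 0.0209
```

View pics/s3c.png

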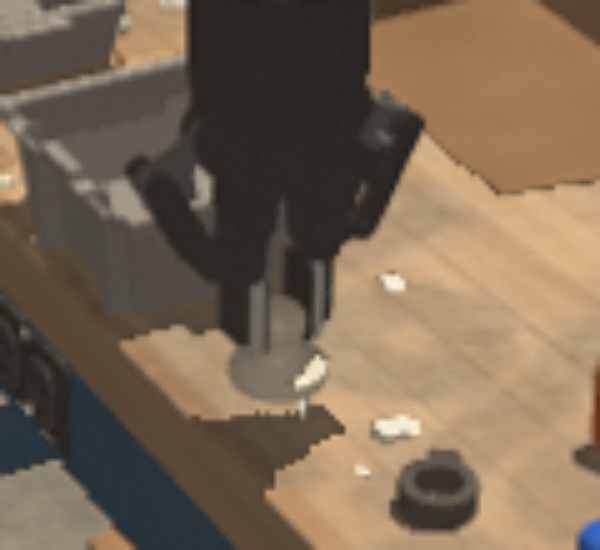

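```bash
python3 -m inch '[[0.1,0,0,4,0,0,0],[0.1,0,0,8,0,0,0],[0.1,1.3,4.8,8,0,0,0],[0.1,2.6,9.6,8,0,0,0],[0.1,3.9,14.5,8,0,0,0],[0.1,3.9,14.5,8,0,0,0],[0.1,3.9,14.5,8,0,0,0]]' 40
python3 - <<'E'
from h import *
im=snap('scene','s4.png');cv2.imwrite('pics/s4c.png',cv2.resize(im[150:300,240:400,::-1],None,fx=4,fy=4))
im=snap('top','t4.png');cv2.imwrite('pics/t4c.png',cv2.resize(im[160:245,320:430,::-1],None,fx=6,fy=6))
E
```

```text
clock: 4.0
eef_pos: [0.4016, -0.1563, 0.1267]
orientation: [[-0.001, 1.0, -0.001], [1.0, 0.001, 0.0], [0.0, -0.001, -1.0]]
ft_force: [-0.2, -0.4, -1.3]
opening: 0.0205
```

View pics/s4c.png

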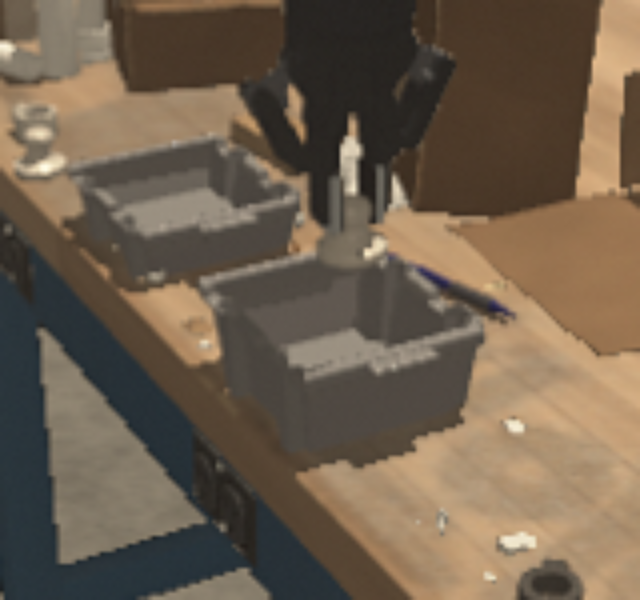

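View pics/t4c.png

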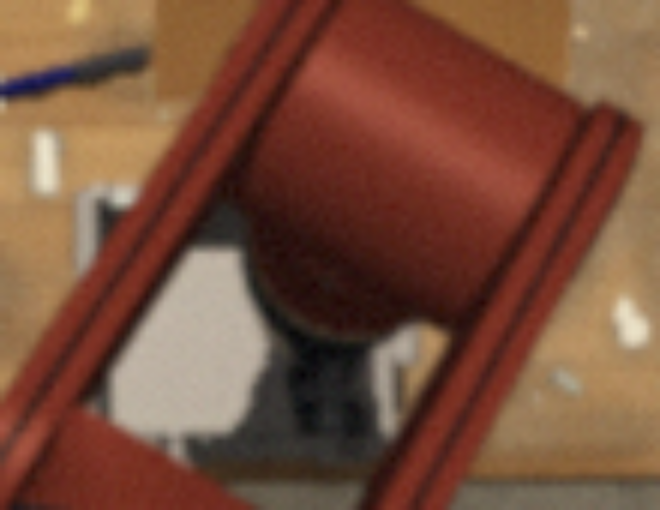

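```bash
python3 -m inch '[[0.1,0.2,0,-4,0,0,0],[0.1,0.2,0,-8,0,0,0],[0.1,0.2,0,-9,0,0,0],[0.1,0.2,0,-9.6,0,0,0],[0.1,0.2,0,-9.9,0,0,0],[0.1,0.2,0,-10,0,0,0],[0.1,0.2,0,-10,0,0,0]]' 40
```

```text
clock: 4.97
eef_pos: [0.4045, -0.1567, 0.0281]
orientation: [[-0.0, 1.0, 0.001], [1.0, 0.0, -0.001], [-0.001, 0.001, -1.0]]
ft_force: [0.4, 0.0, -2.2]
opening: 0.0204
```

```bash
python3 -m inch '[[0.1,0,0,-0.1,0,0,0],[0.1,0,0,-0.15,0,0,0],[0.1,0,0,-0.15,0,0,0]]' 40
```

```text
clock: 5.35
eef_pos: [0.4039, -0.1563, 0.0258]
orientation: [[-0.0, 1.0, -0.0], [1.0, 0.0, 0.0], [0.0, -0.0, -1.0]]
ft_force: [-0.3, 0.2, -0.1]
opening: 0.0209
```

```bash
python3 -m inch '[[0.35,0,0,0,0,0,0],[0.5,0,0,0,0,0,0],[0.5,0,0,0,0,0,0],[0.5,0,0,0,0,0,0],[0.5,0,0,2,0,0,0],[0.5,0,0,6,0,0,0],[0.5,0,0,10,0,0,0],[0.7,0,4,14,0,0,0],[0.7,0,10,14,0,0,0],[0.7,-0.5,16,14,0,0,0],[0.7,-1,22,14,0,0,0],[0.7,-2,28,14,0,0,0],[0.7,-3,34,14,0,0,0],[0.7,-4,40,14,0,0,0],[0.7,-4,45.6,14,0,0,0],[0.7,-4.1,45.6,10,0,0,0],[0.7,-4.1,45.6,10,0,0,0],[0.7,-4.1,45.6,10,0,0,0]]' 40
python3 - <<'E'
from h import *
print(arm.sense()['qpos'])
im=snap('scene','s5.png');cv2.imwrite('pics/s5c.png',cv2.resize(im[130:290,220:380,::-1],None,fx=3.7,fy=3.7))
im=snap('top','t5.png');cv2.imwrite('pics/t5c.png',cv2.resize(im[160:245,170:410,::-1],None,fx=3.3,fy=3.3))
E
```

```text
clock: 7.6
eef_pos: [0.3632, 0.2993, 0.1265]
orientation: [[0.001, 1.0, 0.0], [1.0, -0.001, -0.0], [-0.0, 0.0, -1.0]]
ft_force: [0.6, -0.5, 0.1]
opening: 0.0595
[ 2.98830615e+01 -2.76583190e+00  1.15718151e+02 -2.87266960e-03
  6.70460458e+01  2.99249271e+01]
```

View pics/s5c.png

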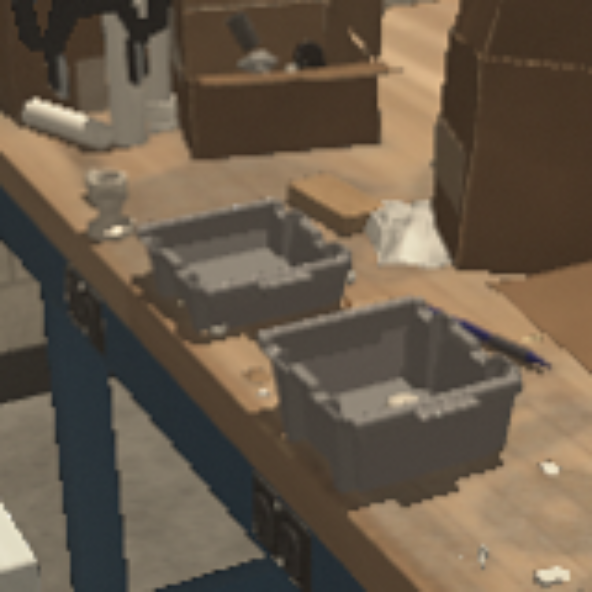

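View pics/t5c.png

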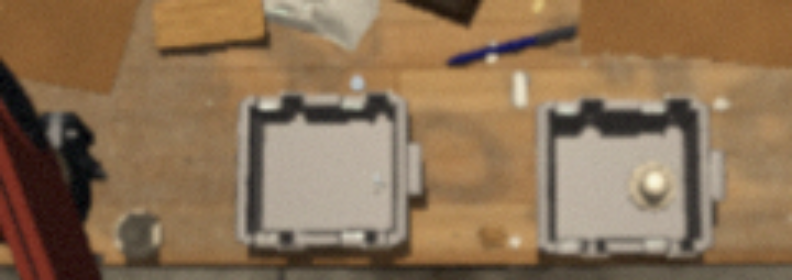

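```bash
python3 -m inch '[[0.7,0,0,-4,0,0,0],[0.7,0,0.05,-8,0,0,0],[0.7,0,0.05,-10.6,0,0,0],[0.7,0,0.05,-10.7,0,0,0],[0.7,0,0.05,-10.7,0,0,0],[0.1,0,0.05,-10.7,0,0,0],[0.1,0,0.05,-10.7,0,0,0],[0.1,0,0.05,-10.7,0,0,0],[0.1,0,0.05,-10.7,0,0,0],[0.1,0,0.05,-10.7,0,0,0],[0.1,0,0.05,-10.7,0,0,0]]' 40
python3 -m inch '[[0.1,0,0,1,0,0,0],[0.1,0,0,4,0,0,0],[0.1,0,0,9,0,0,0],[0.1,0,0,11,0,0,0],[0.1,0,0,11,0,0,0]]' 40
python3 - <<'E'
from h import *
im=snap('scene','s6.png');cv2.imwrite('pics/s6c.png',cv2.resize(im[100:230,200:340,::-1],None,fx=4,fy=4))
im=snap('top','t6.png');cv2.imwrite('pics/t6c.png',cv2.resize(im[160:245,320:410,::-1],None,fx=6,fy=6))
E
```

```text
clock: 9.07
eef_pos: [0.3638, 0.3007, 0.0202]
orientation: [[-0.0, 1.0, 0.002], [1.0, 0.0, 0.001], [0.001, 0.002, -1.0]]
ft_force: [-1.0, -1.2, 7.8]
opening: 0.021
clock: 9.7
eef_pos: [0.3643, 0.301, 0.1312]
orientation: [[-0.0, 1.0, 0.004], [1.0, 0.0, 0.002], [0.002, 0.004, -1.0]]
ft_force: [0.5, -0.2, -1.2]
opening: 0.0208
```

View pics/s6c.png

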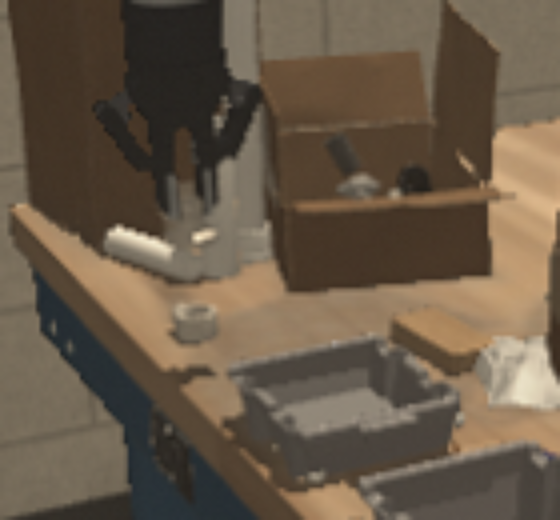

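View pics/t6c.png

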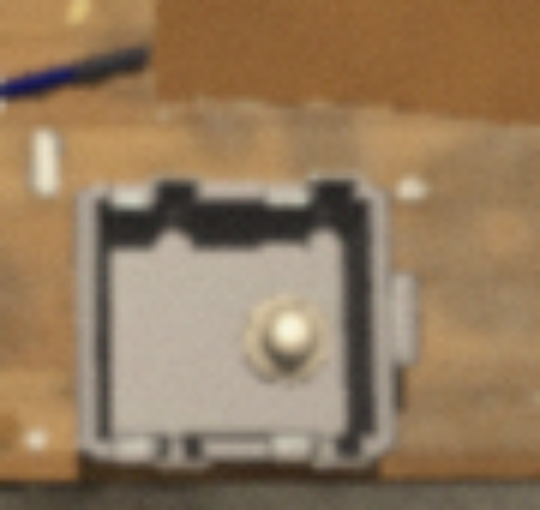

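```bash
cat > tote.py <<'E'
from h import *
def tote(file,roi,z):
    im=cv2.imread(file); u0,u1,v0,v1=roi; k=8
    big=cv2.resize(im[v0:v1,u0:u1],None,fx=k,fy=k,interpolation=cv2.INTER_CUBIC)
    h=cv2.cvtColor(big,cv2.COLOR_BGR2HSV).astype(float)
    m=((h[:,:,1]<62)).astype(np.uint8)*255
    m=cv2.morphologyEx(m,cv2.MORPH_CLOSE,np.ones((41,41))); m=cv2.morphologyEx(m,cv2.MORPH_OPEN,np.ones((201,41),np.uint8))
    c=max(cv2.findContours(m,0,1)[0],key=cv2.contourArea); M=cv2.drawContours(np.zeros_like(m),[c],-1,255,-1)
    x,y,w,hh=cv2.boundingRect(c); L={}
    rows=range(y+int(.15*hh),y+int(.85*hh),4); cols=range(x+int(.15*w),x+int(.85*w),4)
    W=lambda a,b:pt('top',(a+.5)/k-.5+u0,(b+.5)/k-.5+v0,z)[:2]
    L['l']=[W(np.nonzero(M[r])[0][0],r) for r in rows]; L['r']=[W(np.nonzero(M[r])[0][-1]+1,r) for r in rows]
    L['t']=[W(q,np.nonzero(M[:,q])[0][0]) for q in cols]; L['b']=[W(q,np.nonzero(M[:,q])[0][-1]+1) for q in cols]
    for s in L:
        P=np.array(L[s],np.float32); vx,vy,px,py=cv2.fitLine(P,cv2.DIST_HUBER,0,1e-4,1e-4).ravel()
        a=np.degrees(np.arctan2(vy,vx)); print(s,'mid',np.median(P,0).round(4),'ang',round(a,1))
    cv2.drawContours(big,[c],-1,(0,255,0),1); return big
E
python3 - <<'E'
from tote import *
a=tote('pics/t6.png',(327,392,185,240),.062); b=tote('pics/t5.png',(236,300,182,240),.044)
n=min(a.shape[0],b.shape[0]);cv2.imwrite('pics/r2.png',cv2.resize(np.hstack([a[:n],b[:n]]),(800,340)))
print(pt('top',320+286/6,160+340/6,.01))
E
```

```text
l mid [ 0.4018 -0.0563] ang -0.4
r mid [ 0.401  -0.2028] ang -0.1
t mid [ 0.4694 -0.13  ] ang -89.2
b mid [ 0.3379 -0.1279] ang -87.9
l mid [0.4132 0.2031] ang 1.0
r mid [0.4126 0.0552] ang 0.5
t mid [0.4796 0.1307] ang -89.1
b mid [0.3467 0.1283] ang -89.5
[ 0.4007534  -0.15808134  0.01      ]
```

View pics/r2.png

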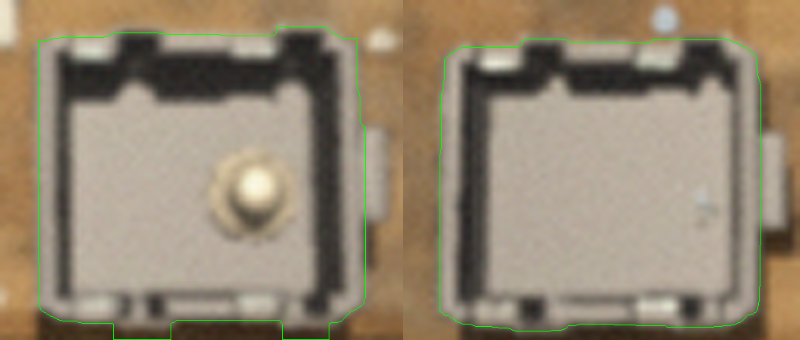

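```bash
python3 -m inch '[[0.1,0,-3,1,0,0,0],[0.1,0.5,-8,1,0,0,0],[0.1,1,-13,1,0,0,0],[0.1,2,-18,1,0,0,0],[0.1,3,-23,1,0,0,0],[0.1,3.5,-28,1,0,0,0],[0.1,3.9,-33,1,0,0,0],[0.1,3.9,-38,1,0,0,0],[0.1,3.9,-40.4,1,0,0,0],[0.1,3.9,-40.4,0,0,0,0],[0.1,3.9,-40.4,0,0,0,0]]' 40
python3 - <<'E'
from h import *
im=snap('scene','s7.png');cv2.imwrite('pics/s7c.png',cv2.resize(im[130:290,250:390,::-1],None,fx=4,fy=4))
E
```

```text
clock: 11.18
eef_pos: [0.4002, -0.1025, 0.1264]
orientation: [[0.0, 1.0, -0.004], [1.0, -0.0, 0.002], [0.002, -0.004, -1.0]]
ft_force: [-0.2, -0.3, -0.8]
opening: 0.0207
```

View pics/s7c.png

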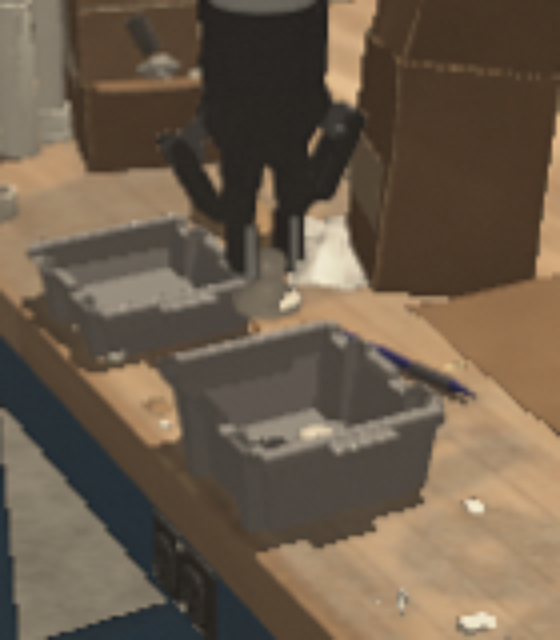

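```bash
python3 -m inch '[[0.1,0.2,0,-4,0,0,0],[0.1,0.2,0,-8,0,0,0],[0.1,0.2,0,-9.4,0,0,0],[0.1,0.2,0,-9.8,0,0,0],[0.1,0.2,0,-10,0,0,0],[0.1,0.2,0,-10.1,0,0,0],[0.1,0.2,0,-10.1,0,0,0]]' 40
```

```text
clock: 12.1
eef_pos: [0.4046, -0.1042, 0.0286]
orientation: [[0.0, 1.0, 0.001], [1.0, -0.0, -0.001], [-0.001, 0.001, -1.0]]
ft_force: [-0.7, -0.4, -1.4]
opening: 0.0204
```

```bash
python3 -m inch '[[0.1,0,0,-0.1,0,0,0],[0.1,0,0,-0.15,0,0,0],[0.1,0,0,-0.15,0,0,0]]' 40;  python3 -m inch '[[0.35,0,0,0,0,0,0],[0.5,0,0,0,0,0,0],[0.5,0,0,0,0,0,0],[0.5,0,0,0,0,0,0],[0.5,0,0,2,0,0,0],[0.5,0,0,6,0,0,0],[0.5,0,0,10,0,0,0],[0.6,0,4,14,0,0,0],[0.6,0,10,14,0,0,0],[0.6,0,16,14,0,0,0],[0.6,0,22,14,0,0,0],[0.6,0.5,28,14,0,0,0],[0.6,0.5,30.1,14,0,0,0],[0.6,0.5,30.1,14,0,0,0],[0.6,0.5,30.1,14,0,0,0]]'
python3 - <<'E'
from h import *
s=arm.sense();print(s['qpos'],s['orientation'])
im=snap('scene','s8.png');cv2.imwrite('pics/s8c.png',cv2.resize(im[130:290,220:380,::-1],None,fx=3.7,fy=3.7))
im=snap('top','t8.png');cv2.imwrite('pics/t8c.png',cv2.resize(im[160:245,170:410,::-1],None,fx=3.3,fy=3.3))
E
```

```text
clock: 12.48
eef_pos: [0.4039, -0.1039, 0.0263]
orientation: [[0.0, 1.0, 0.0], [1.0, -0.0, -0.0], [-0.0, 0.0, -1.0]]
ft_force: [-0.0, -0.6, -0.6]
opening: 0.0207
clock: 14.35
eef_pos: [0.4088, 0.1965, 0.1661]
orientation: [[0.0, 1.0, -0.0], [1.0, -0.0, -0.001], [-0.001, -0.0, -1.0]]
ft_force: [-0.3, 0.6, -0.4]
opening: 0.0515
[ 1.57175484e+01 -8.10034939e+00  1.16046656e+02 -2.43972463e-02
  7.20879276e+01  1.57250974e+01] [[ 5.44462182e-07  9.99999892e-01 -4.65365518e-04]
 [ 9.99999848e-01 -8.01285086e-07 -5.51873506e-04]
 [-5.51873819e-04 -4.65365147e-04 -9.99999739e-01]]
```

View pics/s8c.png

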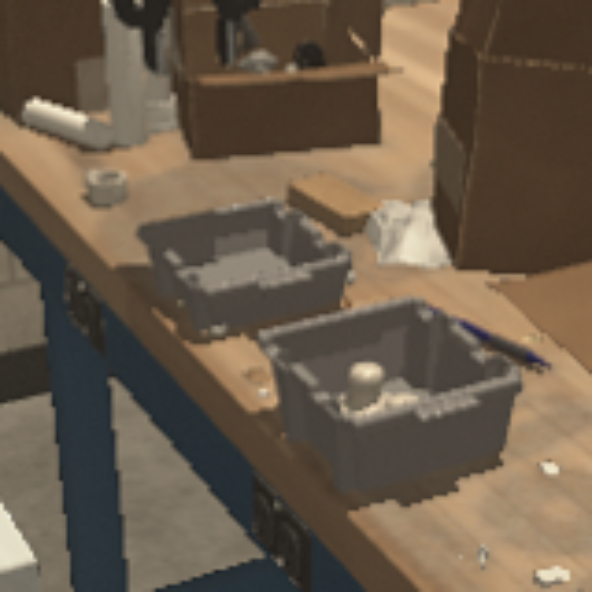

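View pics/t8c.png

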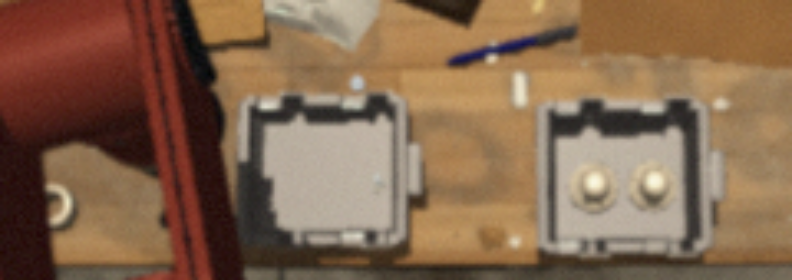

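```bash
python3 -m inch '[[0.6,0.2,0.1,-2,0,0,0.17],[0.6,0.4,0.15,-4,0,0,0.34],[0.6,0.4,0.15,-6,0,0,0.51],[0.6,0.4,0.15,-6,0,0,0.68],[0.6,0.4,0.15,-6,0,0,0.85],[0.6,0.4,0.15,-6,0,0,1.02],[0.6,0.4,0.15,-6,0,0,1.19],[0.6,0.4,0.15,-6,0,0,1.36],[0.6,0.4,0.15,-6,0,0,1.53],[0.6,0.4,0.15,-6,0,0,1.58],[0.6,0.4,0.15,-6,0,0,1.58],[0.6,0.4,0.15,-6,0,0,1.58]]' 80
python3 - <<'E'
from h import *
s=arm.sense();print(s['qpos'])
im=snap('scene','s9.png');cv2.imwrite('pics/s9c.png',cv2.resize(im[110:260,220:360,::-1],None,fx=4,fy=4))
E
```

```text
clock: 15.95
eef_pos: [0.4131, 0.1981, 0.1064]
orientation: [[-1.0, -0.007, 0.0], [-0.007, 1.0, -0.0], [-0.0, -0.0, -1.0]]
ft_force: [1.1, 0.0, -0.9]
opening: 0.0514
[ 1.57428174e+01 -2.95246628e+00  1.18308645e+02 -4.00155427e-03
  6.46368362e+01 -7.46585867e+01]
```

View pics/s9c.png

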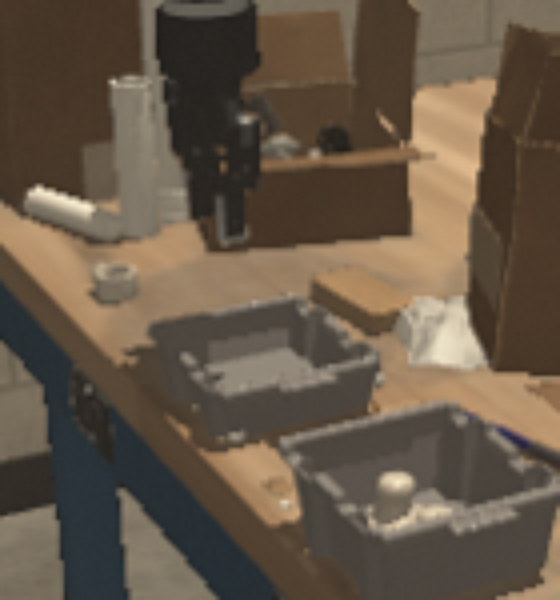

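```bash
python3 -m inch '[[0.6,0,0,-4,0,0,0],[0.6,0,0,-7,0,0,0],[0.6,0,0,-7.9,0,0,0],[0.6,0,0,-8,0,0,0],[0.6,0,0,-8,0,0,0]]' 80
python3 - <<'E'
from h import *
im=snap('scene','s10.png');cv2.imwrite('pics/s10c.png',cv2.resize(im[130:250,230:350,::-1],None,fx=5,fy=5))
E
```

```text
clock: 16.62
eef_pos: [0.414, 0.1989, 0.0275]
orientation: [[-1.0, -0.009, 0.002], [-0.009, 1.0, 0.001], [-0.002, 0.001, -1.0]]
ft_force: [0.3, -0.2, 0.3]
opening: 0.051
```

View pics/s10c.png

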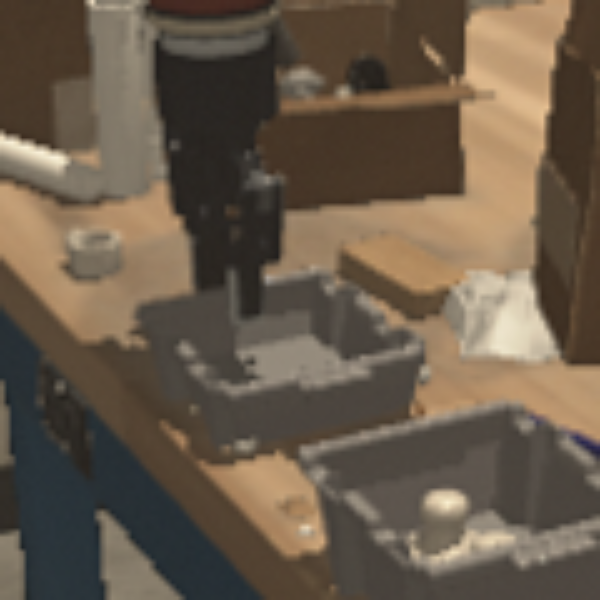

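Straddling the rim bar. Close at 80 N and lift.

```bash
python3 -m inch '[[0,0,0,-0.15,0,0,0],[0,0,0,-0.15,0,0,0],[0,0,0,-0.15,0,0,0],[0,0,0,-0.15,0,0,0],[0,0,0,-0.15,0,0,0],[0,0,0,-0.15,0,0,0],[0,0,0,-0.15,0,0,0],[0,0,0,-0.15,0,0,0]]' 80; python3 -m inch '[[0,0,0,0.5,0,0,0],[0,0,0,1.5,0,0,0],[0,0,0,3,0,0,0],[0,0,0,3,0,0,0]]' 80
python3 - <<'E'
from h import *
im=snap('scene','s11.png');cv2.imwrite('pics/s11c.png',cv2.resize(im[130:250,230:350,::-1],None,fx=5,fy=5))
E
```

```text
clock: 17.68
eef_pos: [0.4132, 0.1987, 0.0254]
orientation: [[-1.0, -0.009, 0.0], [-0.009, 1.0, -0.0], [-0.0, -0.0, -1.0]]
ft_force: [-1.0, -0.5, 5.9]
opening: 0.008
clock: 18.18
eef_pos: [0.4144, 0.1991, 0.0567]
orientation: [[-1.0, -0.009, 0.004], [-0.009, 1.0, 0.001], [-0.004, 0.001, -1.0]]
ft_force: [0.2, 0.4, -2.1]
opening: 0.0084
```

View pics/s11c.png

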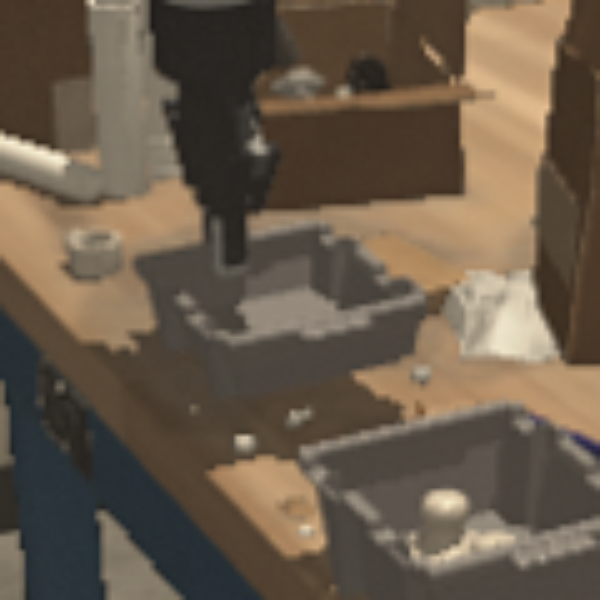

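```bash
python3 -m inch '[[0,0,0,4,0,0,0],[0,0,0,8,0,0,0],[0,0,0,12,0,0,0],[0,0,0,15,0,0,-0.12],[0,0,-1,15,0,0,-0.28],[0,0,-2,15,0,0,-0.44],[0,0,-4,15,0,0,-0.6],[0,0,-6,15,0,0,-0.76],[0,0,-8,15,0,0,-0.92],[0,0,-10,15,0,0,-1.08],[0,0,-12,15,0,0,-1.24],[0,0,-14,15,0,0,-1.4],[0,0,-16,15,0,0,-1.571],[0,0,-16,15,0,0,-1.571],[0,0,-16,15,0,0,-1.571]]' 80
python3 - <<'E'
from h import *
s=arm.sense();print(s['qpos'])
im=snap('scene','s12.png');cv2.imwrite('pics/s12c.png',cv2.resize(im[80:260,200:400,::-1],None,fx=3.5,fy=3.5))
E
```

```text
clock: 20.1
eef_pos: [0.4128, 0.039, 0.2046]
orientation: [[-0.011, 1.0, -0.0], [1.0, 0.011, 0.0], [0.0, -0.0, -1.0]]
ft_force: [-0.3, -0.5, -1.7]
opening: 0.0081
[-5.54887846e+00 -1.65103738e+01  1.18742362e+02  2.10782304e-02
  7.77873843e+01 -6.19990433e+00]
```

View pics/s12c.png

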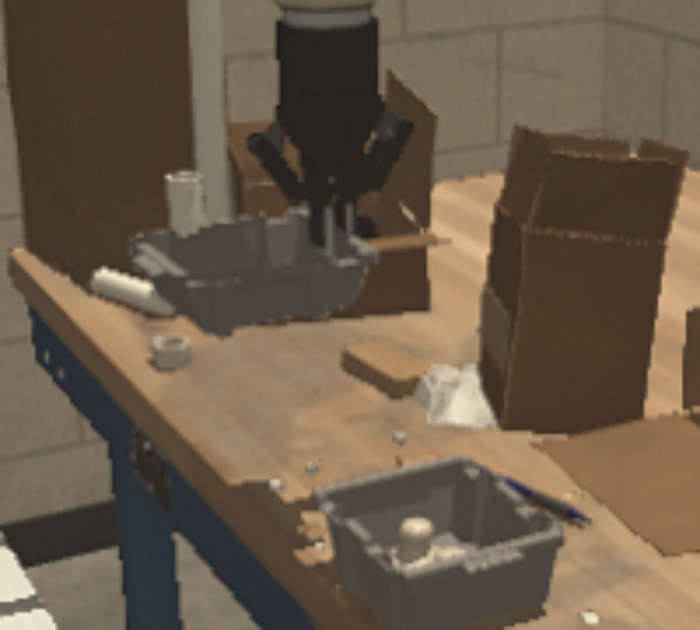

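```bash
python3 -m inch '[[0,0,-2,0,0,0,-0.12],[0,0,-4.5,0,0,0,-0.28],[0,-0.5,-7,0,0,0,-0.44],[0,-0.5,-9.5,0,0,0,-0.6],[0,-0.5,-12,0,0,0,-0.76],[0,-0.5,-14.5,0,0,0,-0.92],[0,-0.9,-17,0,0,0,-1.08],[0,-0.9,-19.5,0,0,0,-1.24],[0,-0.9,-22,0,0,0,-1.4],[0,-0.9,-23.8,0,0,0,-1.571],[0,-0.9,-23.8,-3,0,0,-1.573],[0,-0.9,-23.8,-6,0,0,-1.573],[0,-0.9,-23.8,-6,0,0,-1.573],[0,-0.9,-23.8,-6,0,0,-1.573]]' 80
python3 - <<'E'
from h import *
s=arm.sense();print(s['qpos'])
im=snap('scene','s13.png');cv2.imwrite('pics/s13c.png',cv2.resize(im[120:290,230:430,::-1],None,fx=3.7,fy=3.7))
im=snap('top','t13.png');cv2.imwrite('pics/t13c.png',cv2.resize(im[160:260,310:430,::-1],None,fx=6,fy=6))
E
```

```text
clock: 21.9
eef_pos: [0.4046, -0.1993, 0.1458]
orientation: [[1.0, 0.008, 0.001], [0.008, -1.0, -0.001], [0.001, 0.001, -1.0]]
ft_force: [0.2, 0.1, -0.3]
opening: 0.0083
[-3.62614381e+01 -7.17346376e+00  1.17545510e+02  1.21452294e-03
  6.95705804e+01  5.32686333e+01]
```

View pics/s13c.png

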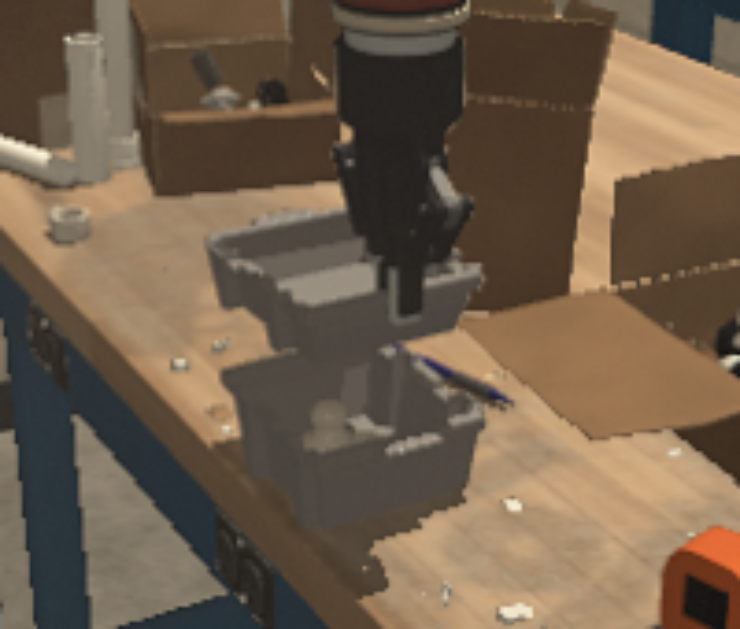

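View pics/t13c.png

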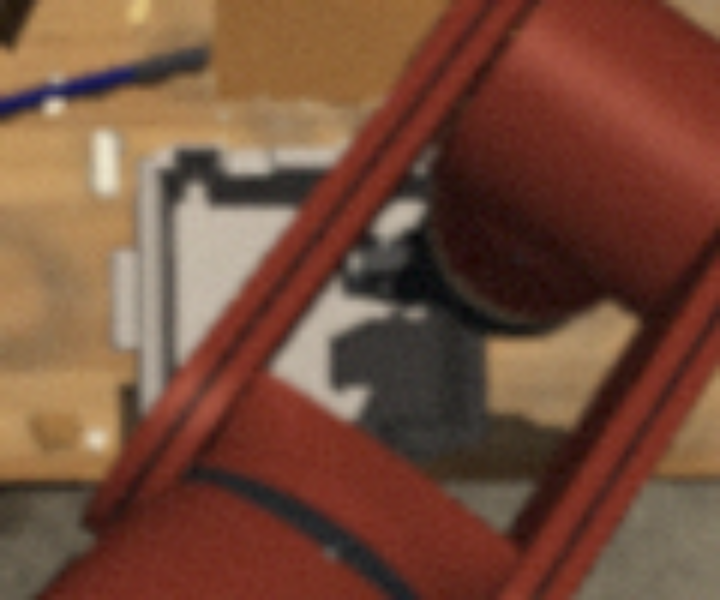

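Run:
```python
from h import *
im=cv2.imread('pics/t13.png'); k=8
u0,v0=320,175
big=cv2.resize(im[v0:v0+60,u0:u0+60],None,fx=k,fy=k,interpolation=cv2.INTER_CUBIC);S=cv2.cvtColor(big,cv2.COLOR_BGR2HSV)[:,:,1]<62
W=lambda a,b:pt('top',(a+.5)/k-.5+u0,(b+.5)/k-.5+v0,.1644)[:2]
# left edge rows px 193..222 (skip tab 201-218) 
for v in (190,193,196,199,220,222,225):
    r=int((v-v0)*k); c=[i for i in range(40,300) if S[r,i:i+12].all()][:1]; print('L',v,[W(i,r).round(4) for i in c])
for u in (348,350,352,354,358,362,365):
    c=int((u-u0)*k); r=[j for j in range(30,300) if S[j:j+12,c].all()][:1]; print('T',u,[W(c,j).round(4) for j in r])
big[S]=(0,255,0); cv2.imwrite('pics/S.png',big)
```

```text
L 190 [array([ 0.4513, -0.0356])]
L 193 [array([ 0.4433, -0.0558])]
L 196 [array([ 0.4355, -0.0554])]
L 199 [array([ 0.4277, -0.0556])]
L 220 [array([ 0.3736, -0.0559])]
L 222 [array([ 0.3685, -0.0559])]
L 225 [array([ 0.3608, -0.054 ])]
T 348 [array([ 0.4634, -0.0942])]
T 350 [array([ 0.4631, -0.0993])]
T 352 [array([ 0.4637, -0.1045])]
T 354 [array([ 0.463 , -0.1096])]
T 358 [array([ 0.4643, -0.1199])]
T 362 [array([ 0.4642, -0.1302])]
T 365 [array([ 0.4642, -0.138 ])]
```

View pics/S.png

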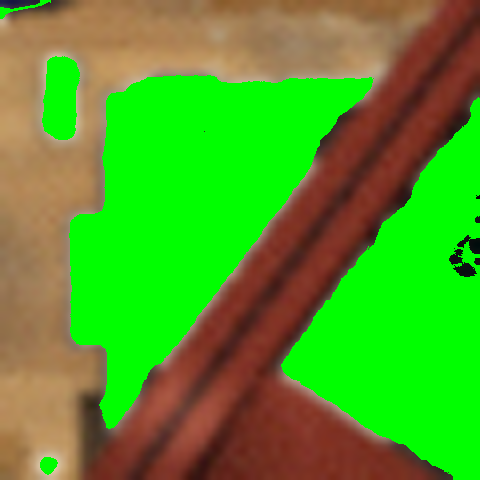

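Run:
```python
from h import *
k=8
for f,u0,v0,z,us in (('t8',327,182,.062,(346,350,354,358,362,366,370)),('t8',236,180,.044,(255,259,262,265,268,271,275))):
    im=cv2.imread(f'pics/{f}.png')
    big=cv2.resize(im[v0:v0+60,u0:u0+60],None,fx=k,fy=k,interpolation=cv2.INTER_CUBIC);S=cv2.cvtColor(big,cv2.COLOR_BGR2HSV)[:,:,1]<62
    W=lambda a,b:pt('top',(a+.5)/k-.5+u0,(b+.5)/k-.5+v0,z)[:2]
    for u in us:
        c=int((u-u0)*k); r=[j for j in range(8,300) if S[j:j+12,c].all()][:1]; print('T',u,[W(c,j).round(4) for j in r])
```

```text
T 346 [array([ 0.4703, -0.0928])]
T 350 [array([ 0.4695, -0.1041])]
T 354 [array([ 0.4695, -0.1153])]
T 358 [array([ 0.4691, -0.1265])]
T 362 [array([ 0.469 , -0.1378])]
T 366 [array([ 0.4682, -0.149 ])]
T 370 [array([ 0.4689, -0.1603])]
T 255 [array([0.4797, 0.1672])]
T 259 [array([0.4811, 0.1557])]
T 262 [array([0.4807, 0.147 ])]
T 265 [array([0.4777, 0.1383])]
T 268 [array([0.4795, 0.1297])]
T 271 [array([0.4791, 0.121 ])]
T 275 [array([0.4775, 0.1095])]
```

Run:
```python
from h import *
for n,f,u0,v0 in(('scene','s13',230,120),('top','t13',310,160)):
    k=5 if n=='scene' else 6
    im=cv2.imread(f'pics/{f}.png')[v0:v0+150 if n=='scene' else v0+100,u0:u0+150 if n=='scene' else u0+120]; im=cv2.resize(im,None,fx=k,fy=k,interpolation=2)
    for c,z,col in (((.4035,-.1296),.062,(0,255,0)),((.4046,-.130),.1644,(0,0,255))):
        q=[(c[0]+a*.065,c[1]+b*.074,z) for a,b in((1,1),(1,-1),(-1,-1),(-1,1))]
        p=np.array([((proj(n,w)-[u0,v0])+.5)*k for w in q]).astype(int); cv2.polylines(im,[p],True,col,1)
    cv2.imwrite(f'pics/o_{n}.png',im)
```

```text
(no output)
```

View pics/o_scene.png

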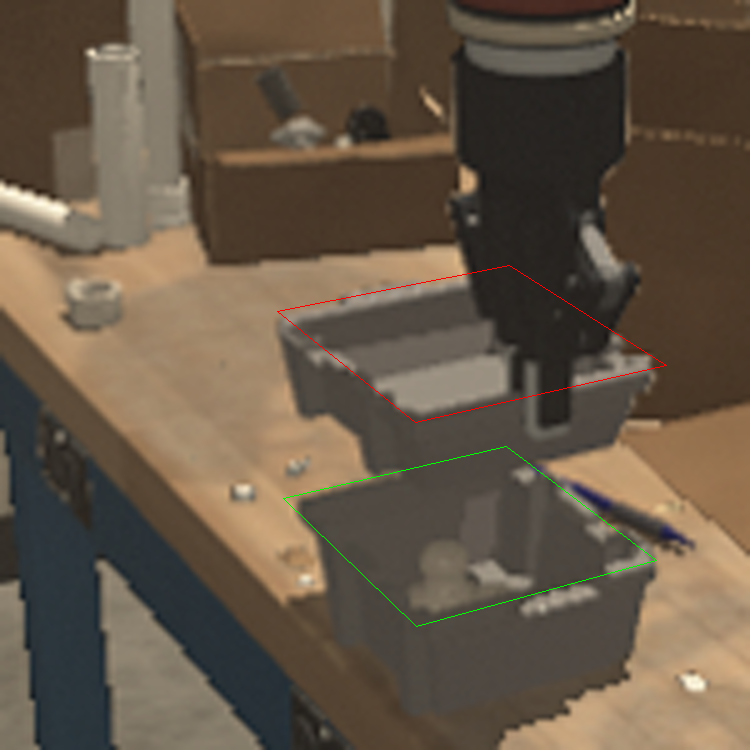

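View pics/o_top.png

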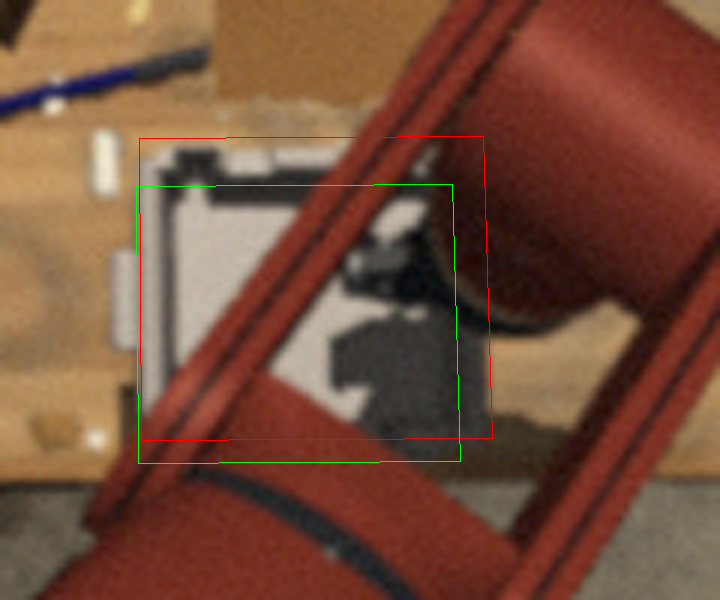

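Run:
```python
from h import *
im=cv2.imread('pics/t8.png');u0,v0=335,200;k=10
big=cv2.resize(im[v0:v0+35,u0:u0+45],None,fx=k,fy=k,interpolation=cv2.INTER_CUBIC);V=cv2.cvtColor(big,cv2.COLOR_BGR2HSV)[:,:,2]
h=cv2.cvtColor(big,cv2.COLOR_BGR2HSV)
m=(V>205).astype(np.uint8)*255
for c in cv2.findContours(m,0,1)[0]:
    if cv2.contourArea(c)>500:
        (x,y),r=cv2.minEnclosingCircle(c); q=((x+.5)/k-.5+u0,(y+.5)/k-.5+v0); print(q,r/k,pt('top',*q,.034)[:2].round(4)); cv2.circle(big,(int(x),int(y)),int(r),(0,0,255),1)
for P in ((.4039,-.1563,.034),(.4039,-.1039,.034)):
    p=(proj('top',P)-[u0,v0]+.5)*k; cv2.circle(big,tuple(p.astype(int)),40,(255,0,0),1)
    p=(proj('top',(P[0],P[1],.008))-[u0,v0]+.5)*k; cv2.circle(big,tuple(p.astype(int)),76,(0,255,0),1)
cv2.imwrite('pics/ad.png',big)
```

```text
(368.22023620605466, 214.26512908935547) 3.2342716217041017 [ 0.4045 -0.1576]
(347.6668899536133, 214.27771606445313) 5.127384948730469 [ 0.4048 -0.0991]
(364.85, 210.95) 3.2802539825439454 [ 0.4141 -0.1482]
```

View pics/ad.png

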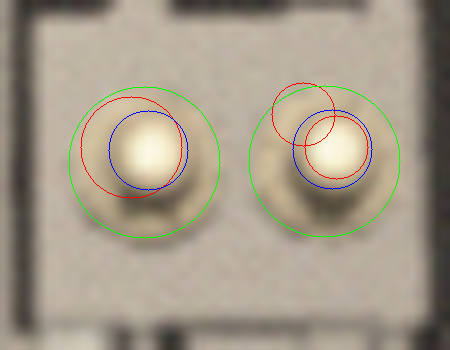

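```bash
python3 -m inch '[[0,0,0,-3,0,0,0],[0,0,0,-4.5,0,0,0],[0,0,0,-4.8,0,0,0],[0,0,0,-4.8,0,0,0],[0,0,0,-4.8,0,0,0]]' 80
cat > car.py <<'E'
from h import *
import sys
z=float(sys.argv[1]); tag=sys.argv[2]; cx=float(sys.argv[3])
s=arm.sense(); e=s['eef_pos']; print('tcp',np.round(e,4))
im=snap('top','t%s.png'%tag); sc=snap('scene','s%s.png'%tag)
im=im[:,:,::-1].copy(); k=8; u0,v0=320,175
big=cv2.resize(im[v0:v0+70,u0:u0+75],None,fx=k,fy=k,interpolation=cv2.INTER_CUBIC);S=cv2.cvtColor(big,cv2.COLOR_BGR2HSV)[:,:,1]<62
W=lambda a,b:pt('top',(a+.5)/k-.5+u0,(b+.5)/k-.5+v0,z)[:2]
for v in (196,199,220,222):
    r=int((v-v0)*k); c=[i for i in range(40,300) if S[r,i:i+12].all()][:1]; print('L',v,[W(i,r).round(4) for i in c])
for u in (346,350,354,358,362,365):
    c=int((u-u0)*k); r=[j for j in range(30,300) if S[j:j+12,c].all()][:1]; print('T',u,[W(c,j).round(4) for j in r])
c=(cx,e[1]+.069)
def draw(n,b,u0,v0,k):
    for c_,zz,col in ((c,z,(0,0,255)),((.4035,-.1296),.062,(0,255,0))):
        q=[(c_[0]+a*.065,c_[1]+d*.074,zz) for a,d in((1,1),(1,-1),(-1,-1),(-1,1))]
        p=np.array([((proj(n,w)-[u0,v0])+.5)*k for w in q]).astype(int); cv2.polylines(b,[p],True,col,1)
draw('top',big,u0,v0,k); cv2.imwrite('pics/ot%s.png'%tag,big)
b=cv2.resize(sc[140:280,260:400,::-1],None,fx=4.2,fy=4.2,interpolation=2); draw('scene',b,260,140,4.2); cv2.imwrite('pics/os%s.png'%tag,b)
E
python3 car.py 0.1164 14 0.4035
```

```text
clock: 22.62
eef_pos: [0.4046, -0.1998, 0.0978]
orientation: [[1.0, 0.007, 0.001], [0.007, -1.0, -0.001], [0.001, 0.001, -1.0]]
ft_force: [0.7, -0.0, -1.6]
opening: 0.0083
tcp [ 0.4046 -0.1998  0.0978]
L 196 [array([ 0.4442, -0.0551])]
L 199 [array([ 0.4361, -0.056 ])]
L 220 [array([ 0.3796, -0.0454])]
L 222 [array([ 0.3742, -0.0537])]
T 346 [array([ 0.4642, -0.0908])]
T 350 [array([ 0.4631, -0.1015])]
T 354 [array([ 0.463 , -0.1122])]
T 358 [array([ 0.4633, -0.123 ])]
T 362 [array([ 0.4636, -0.1337])]
T 365 [array([ 0.41  , -0.1408])]
```

View pics/ot14.png

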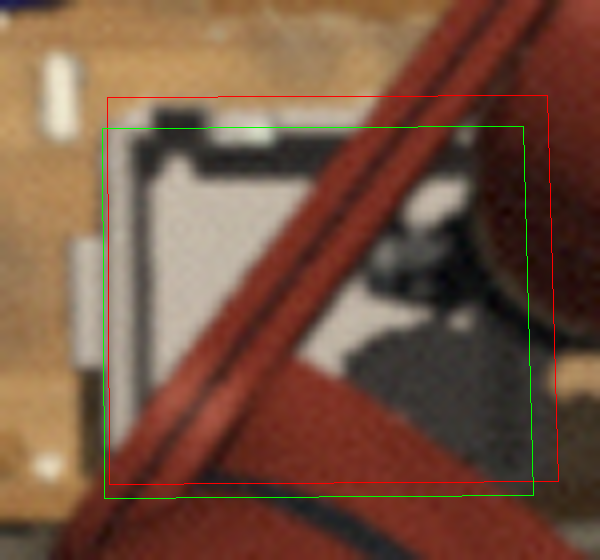

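View pics/os14.png

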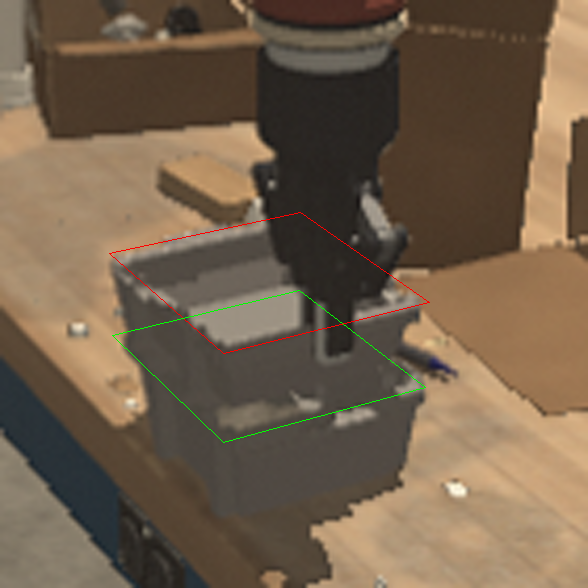

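```bash
python3 -m inch '[[0,0.5,-0.05,0,0,0,0],[0,0.5,-0.05,-0.5,0,0,0],[0,0.5,-0.05,-0.7,0,0,0],[0,0.5,-0.05,-0.7,0,0,0]]' 80; python3 car.py 0.1095 15 0.4035
```

```text
clock: 23.22
eef_pos: [0.4086, -0.1996, 0.0893]
orientation: [[1.0, 0.007, -0.001], [0.007, -1.0, 0.001], [-0.001, -0.001, -1.0]]
ft_force: [0.0, -0.8, -0.8]
opening: 0.0078
tcp [ 0.4086 -0.1996  0.0893]
L 196 [array([ 0.4455, -0.0558])]
L 199 [array([ 0.4373, -0.0558])]
L 220 [array([ 0.3804, -0.0517])]
L 222 [array([ 0.3751, -0.0547])]
T 346 [array([ 0.4686, -0.0911])]
T 350 [array([ 0.4665, -0.1019])]
T 354 [array([ 0.4664, -0.1127])]
T 358 [array([ 0.4674, -0.1235])]
T 362 [array([ 0.4674, -0.1343])]
T 365 [array([ 0.4144, -0.1414])]
```

View pics/ot15.png

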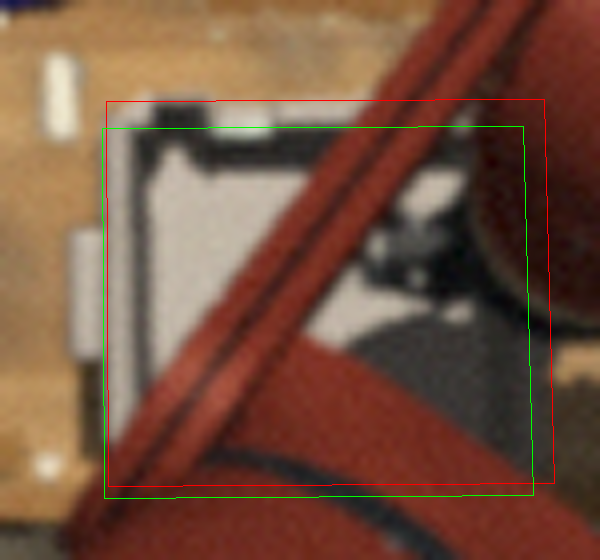

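View pics/os15.png

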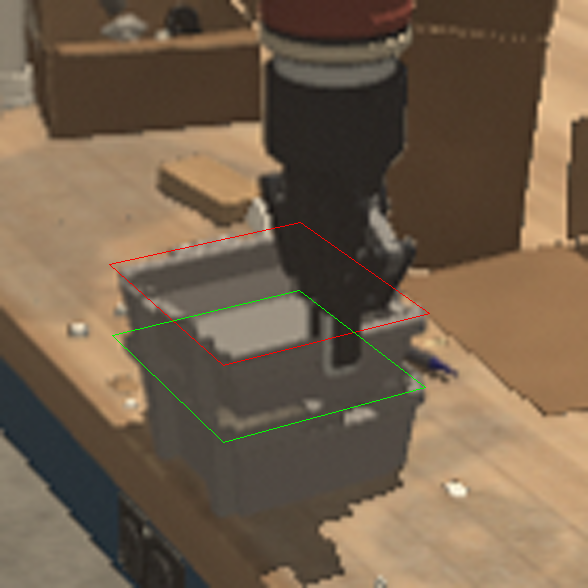

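```bash
python3 -m inch '[[0,0.15,0,-0.2,0,0,0],[0,0.15,0,-0.4,0,0,0],[0,0.15,0,-0.4,0,0,0]]' 80;python3 -m inch '[[0,0,0,-0.2,0,0,0],[0,0,0,-0.3,0,0,0],[0,0,0,-0.3,0,0,0]]' 80
```

```text
clock: 23.7
eef_pos: [0.4102, -0.1997, 0.0855]
orientation: [[1.0, 0.007, -0.0], [0.007, -1.0, 0.0], [-0.0, -0.0, -1.0]]
ft_force: [0.1, 0.5, -1.2]
opening: 0.008
clock: 24.08
eef_pos: [0.4103, -0.1998, 0.0827]
orientation: [[1.0, 0.007, -0.0], [0.007, -1.0, 0.0], [-0.0, -0.0, -1.0]]
ft_force: [0.5, 0.2, -2.1]
opening: 0.0081
```

```bash
python3 -m inch '[[0,0,0,-0.1,0,0,0],[0,0,0,-0.15,0,0,0],[0,0,0,-0.15,0,0,0]]' 80; python3 car.py 0.1 16 0.4045
```

```text
clock: 24.45
eef_pos: [0.4106, -0.2, 0.0815]
orientation: [[1.0, 0.007, 0.0], [0.007, -1.0, -0.0], [0.0, 0.0, -1.0]]
ft_force: [0.4, -0.0, -0.5]
opening: 0.0084
tcp [ 0.4106 -0.2     0.0815]
L 196 [array([ 0.4472, -0.0562])]
L 199 [array([ 0.4389, -0.0562])]
L 220 [array([ 0.3816, -0.0535])]
L 222 [array([ 0.3762, -0.0544])]
T 346 [array([ 0.4719, -0.0915])]
T 350 [array([ 0.4691, -0.1023])]
T 354 [array([ 0.469 , -0.1132])]
T 358 [array([ 0.4697, -0.1241])]
T 362 [array([ 0.4693, -0.135 ])]
T 365 [array([ 0.4182, -0.1422])]
```

View pics/os16.png

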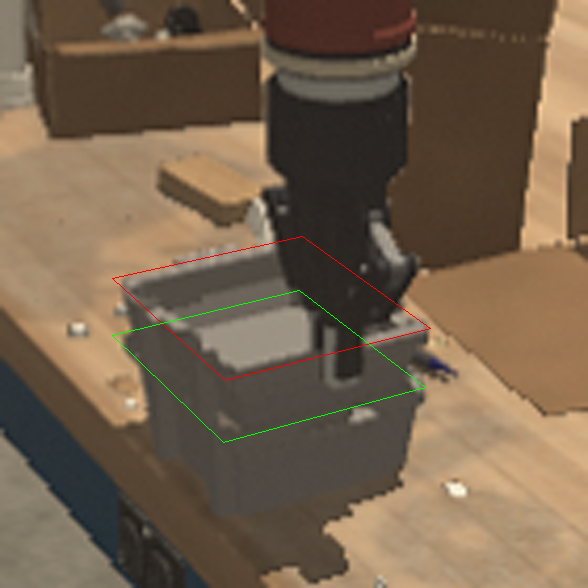

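```bash
python3 -m inch '[[0,0,0,-0.1,0,0,0],[0,0,0,-0.1,0,0,0]]' 80; python3 -m inch '[[0.3,0,0,0,0,0,0],[0.5,0,0,0,0,0,0],[0.5,0,0,0,0,0,0],[0.5,0,0,0,0,0,0],[0.5,0,0,3,0,0,0],[0.5,0,0,8,0,0,0],[0.6,0,4,12,0,0,0.16],[0.6,0,10,14,0,0,0.32],[0.6,0,16,14,0,0,0.48],[0.6,0,22,14,0,0,0.64],[0.6,0,28,14,0,0,0.8],[0.6,0,34,10,0,0,0.96],[0.6,0,40,8,0,0,1.12],[0.6,0,46,4,0,0,1.28],[0.6,-1,52,2,0,0,1.44],[0.6,-2,57,2,0,0,1.57],[0.6,-2.4,57.5,2,0,0,1.57],[0.6,-2.4,57.5,2,0,0,1.57],[0.6,-2.4,57.5,2,0,0,1.57]]' 40
python3 - <<'E'
from h import *
s=arm.sense();print(s['qpos'])
im=snap('scene','s17.png');cv2.imwrite('pics/s17c.png',cv2.resize(im[120:280,200:400,::-1],None,fx=3.8,fy=3.8))
im=snap('top','t17.png');cv2.imwrite('pics/t17c.png',cv2.resize(im[160:245,170:410,::-1],None,fx=3.3,fy=3.3))
E
```

```text
clock: 24.8
eef_pos: [0.4106, -0.2002, 0.0811]
orientation: [[1.0, 0.007, 0.0], [0.007, -1.0, -0.001], [0.0, 0.001, -1.0]]
ft_force: [-2.8, 0.1, 6.3]
opening: 0.0083
clock: 27.18
eef_pos: [0.3869, 0.374, 0.1005]
orientation: [[-0.004, 1.0, 0.0], [1.0, 0.004, -0.0], [-0.0, 0.0, -1.0]]
ft_force: [0.5, -0.0, 0.0]
opening: 0.0513
[ 3.56482893e+01  8.52198275e+00  1.07059611e+02 -3.03466995e-02
  6.44207771e+01  3.54054931e+01]
```

View pics/s17c.png

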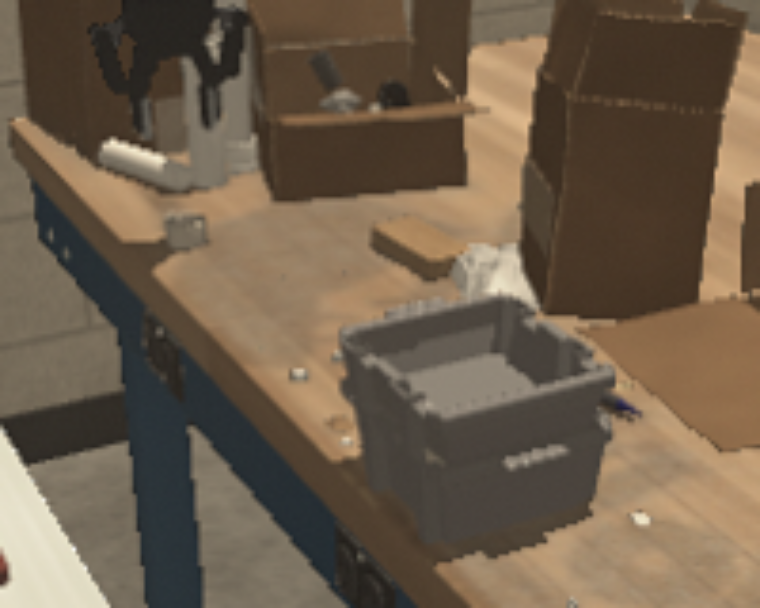

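View pics/t17c.png

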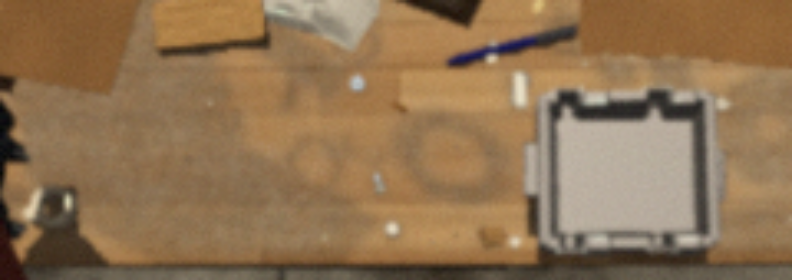

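```bash
python3 - <<'E'
from tote import *
tote('pics/t17.png',(328,394,183,240),.1)
E
python3 -m inch '[[0.6,0,0.2,-4,0,0,0],[0.6,0,0.2,-8,0,0,0],[0.6,0,0.2,-9.4,0,0,0],[0.6,0,0.2,-9.5,0,0,0],[0.6,0,0.2,-9.5,0,0,0],[0.2,0,0.2,-9.5,0,0,0],[0.2,0,0.2,-9.5,0,0,0],[0.2,0,0.2,-9.5,0,0,0],[0.2,0,0.2,-9.5,0,0,0],[0.2,0,0.2,-9.5,0,0,0]]' 40
python3 -m inch '[[0.2,0,0,1,0,0,0],[0.2,0,0,5,0,0,0],[0.2,0,0,10,0,0,0],[0.2,0,0,14,0,0,0],[0.2,0,0,16,0,0,0],[0.2,0,0,16,0,0,0]]'
python3 - <<'E'
from h import *
im=snap('scene','s18.png');cv2.imwrite('pics/s18c.png',cv2.resize(im[70:220,200:350,::-1],None,fx=4,fy=4))
E
```

```text
l mid [ 0.4033 -0.0546] ang -1.2
r mid [ 0.4025 -0.2033] ang 0.5
t mid [ 0.4701 -0.1299] ang -89.3
b mid [ 0.3357 -0.1277] ang -89.6
clock: 28.52
eef_pos: [0.3876, 0.378, 0.0072]
orientation: [[-0.006, 1.0, 0.003], [1.0, 0.006, 0.002], [0.002, 0.003, -1.0]]
ft_force: [-0.3, -1.2, 6.4]
opening: 0.0337
clock: 29.28
eef_pos: [0.3876, 0.3781, 0.1681]
orientation: [[-0.006, 1.0, 0.004], [1.0, 0.006, 0.003], [0.003, 0.004, -1.0]]
ft_force: [-0.6, 0.1, -1.6]
opening: 0.0338
```

View pics/s18c.png

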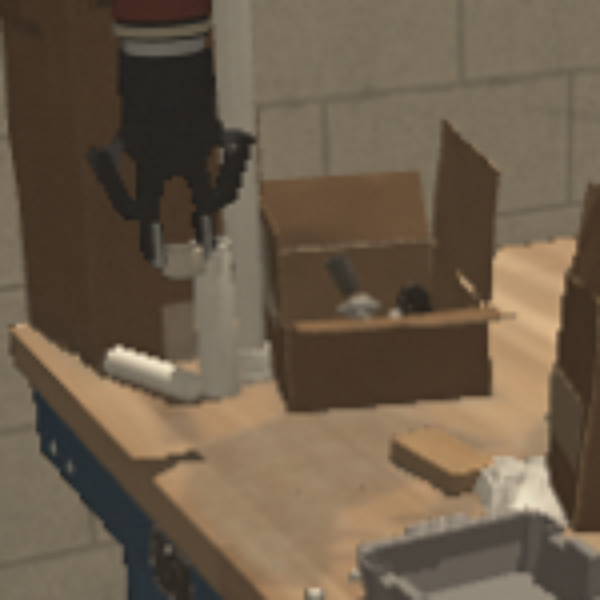

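```bash
python3 -m inch '[[0.2,0,-4,0,0,0,0],[0.2,0.5,-9,0,0,0,0],[0.2,1,-14,0,0,0,0],[0.2,1.5,-19,0,0,0,0],[0.2,1.5,-24,0,0,0,0],[0.2,1.5,-29,0,0,0,0],[0.2,1.5,-34,0,0,0,0],[0.2,1.5,-39,0,0,0,0],[0.2,1.5,-44,0,0,0,0],[0.2,1.5,-48.5,0,0,0,0],[0.2,1.5,-48.5,-3,0,0,0],[0.2,1.5,-48.5,-6,0,0,0],[0.2,1.5,-48.5,-8,0,0,0],[0.2,1.5,-48.5,-9,0,0,0],[0.2,1.5,-48.5,-9.4,0,0,0],[0.2,1.5,-48.5,-9.4,0,0,0],[0.2,1.5,-48.5,-9.4,0,0,0]]'
```

```text
clock: 31.45
eef_pos: [0.402, -0.1081, 0.072]
orientation: [[-0.006, 1.0, 0.001], [1.0, 0.006, -0.001], [-0.001, 0.001, -1.0]]
ft_force: [0.5, 0.1, 0.1]
opening: 0.0338
```

```bash
python3 -m inch '[[0.2,0,0,-0.1,0,0,0],[0.2,0,0,-0.2,0,0,0],[0.2,0,0,-0.2,0,0,0]]'; python3 -m inch '[[0.5,0,0,0,0,0,0],[0.6,0,0,0,0,0,0],[0.6,0,0,0,0,0,0],[0.6,0,0,0,0,0,0],[0.6,0,0,2,0,0,0],[0.6,0,0,6,0,0,0],[0.6,0,0,11,0,0,0],[0.6,0,-6,11,0,0,0],[0.6,0,-12,11,0,0,0],[0.6,0,-18,11,0,0,0.15],[0.6,0,-24,9,0,0,0.3],[0.6,-0.7,-27.3,6,0,0,0.45],[0.6,-0.7,-27.3,3,0,0,0.6],[0.6,-0.7,-27.3,3,0,0,0.785],[0.6,-0.7,-27.3,3,0,0,0.785],[0.6,-0.7,-27.3,3,0,0,0.785]]' 40
python3 - <<'E'
from h import *
s=arm.sense();print(s['qpos'])
im=snap('scene','s19.png');cv2.imwrite('pics/s19c.png',cv2.resize(im[150:320,280:480,::-1],None,fx=3.8,fy=3.8))
im=snap('top','t19.png');cv2.imwrite('pics/t19c.png',cv2.resize(im[160:245,320:480,::-1],None,fx=5,fy=5))
E
```

```text
clock: 31.82
eef_pos: [0.4014, -0.1079, 0.0693]
orientation: [[-0.006, 1.0, 0.0], [1.0, 0.006, -0.0], [-0.0, 0.0, -1.0]]
ft_force: [-0.7, 0.4, -0.9]
opening: 0.0338
clock: 33.83
eef_pos: [0.3948, -0.3811, 0.0999]
orientation: [[-0.709, 0.706, 0.001], [0.706, 0.709, -0.001], [-0.001, -0.0, -1.0]]
ft_force: [-0.8, 0.4, -0.1]
opening: 0.0512
[-5.22274452e+01  9.89995600e+00  1.05566642e+02 -1.35683597e-03
  6.44710181e+01 -9.73541732e+01]
```

View pics/s19c.png

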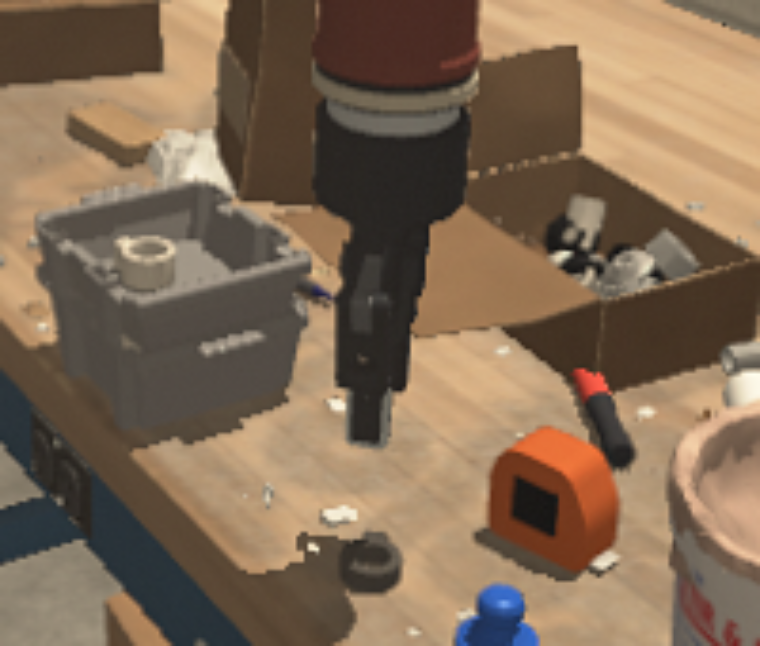

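View pics/t19c.png

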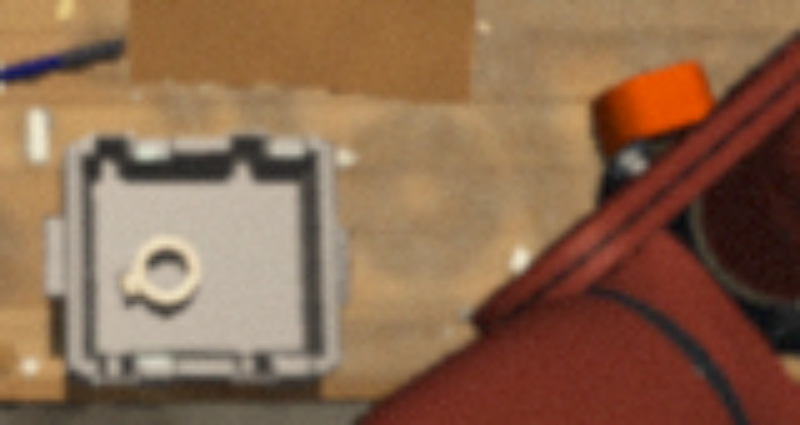

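```bash
python3 -m inch '[[0.6,0,0,0,0,0,-0.17],[0.6,0,0,0,0,0,-0.34],[0.6,0,0,0,0,0,-0.51],[0.6,0,0,0,0,0,-0.68],[0.6,0,0,0,0,0,-0.85],[0.6,0,0,0,0,0,-1.02],[0.6,0,0,0,0,0,-1.19],[0.6,0,0,0,0,0,-1.36],[0.6,0,0,0,0,0,-1.53],[0.6,0,0,-4,0,0,-1.571],[0.6,0,0,-5,0,0,-1.571],[0.6,0,0,-5,0,0,-1.571]]' 40
python3 - <<'E'
from h import *
im=snap('scene','s20.png');cv2.imwrite('pics/s20c.png',cv2.resize(im[210:330,320:460,::-1],None,fx=5,fy=5))
E
```

```text
clock: 35.42
eef_pos: [0.3941, -0.3803, 0.0489]
orientation: [[0.703, 0.711, -0.001], [0.711, -0.703, 0.001], [0.0, -0.002, -1.0]]
ft_force: [0.2, -0.1, -0.4]
opening: 0.0514
```

View pics/s20c.png

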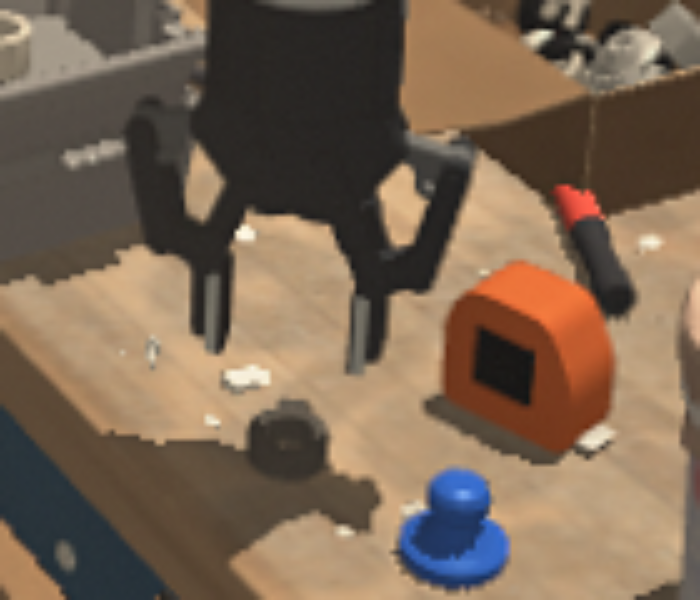

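```bash
python3 -m inch '[[0.6,0,0,-3,0,0,0],[0.6,0,0,-4.3,0,0,0],[0.6,0,0,-4.5,0,0,0],[0.6,0,0,-4.5,0,0,0],[0.2,0,0,-4.5,0,0,0],[0.2,0,0,-4.5,0,0,0],[0.2,0,0,-4.5,0,0,0],[0.2,0,0,-4.5,0,0,0],[0.2,0,0,-4.5,0,0,0]]' 40
python3 -m inch '[[0.2,0,0,1,0,0,0],[0.2,0,0,5,0,0,0],[0.2,0,0,9,0,0,0],[0.2,0,0,9,0,0,0]]'
python3 - <<'E'
from h import *
im=snap('scene','s21.png');cv2.imwrite('pics/s21c.png',cv2.resize(im[180:300,320:460,::-1],None,fx=5,fy=5))
E
```

```text
clock: 36.6
eef_pos: [0.395, -0.3816, 0.0056]
orientation: [[0.703, 0.711, 0.001], [0.711, -0.703, -0.002], [-0.0, 0.002, -1.0]]
ft_force: [-0.8, 1.3, 6.1]
opening: 0.0314
clock: 37.1
eef_pos: [0.3964, -0.3833, 0.0988]
orientation: [[0.703, 0.711, 0.005], [0.711, -0.703, -0.006], [-0.001, 0.008, -1.0]]
ft_force: [0.3, -0.2, -0.5]
opening: 0.0315
```

View pics/s21c.png

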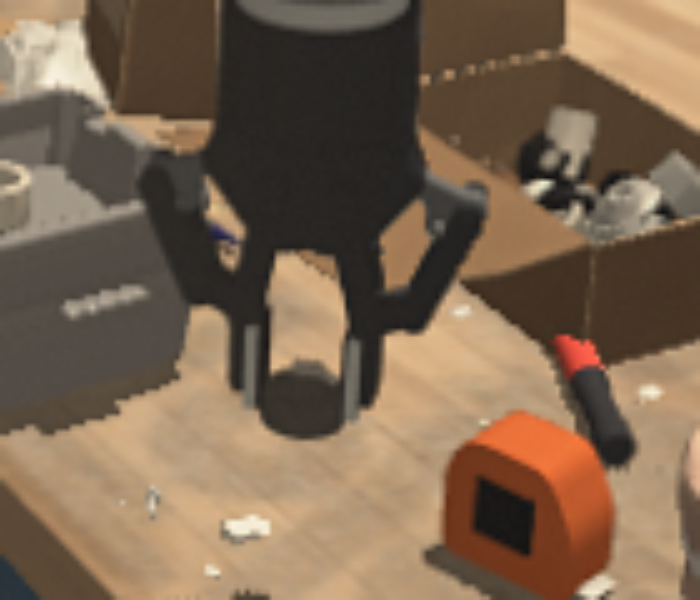

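```bash
python3 - <<'E'
from h import *
print(pt('top',320+166/5,160+270/5,.084))
E
python3 -m inch '[[0.2,0,0,4,0,0,0],[0.2,0,0,8,0,0,0.17],[0.2,0.2,5,8,0,0,0.34],[0.2,0.4,10,8,0,0,0.51],[0.2,0.6,15,8,0,0,0.68],[0.2,0.6,19,8,0,0,0.785],[0.2,0.6,22.5,8,0,0,0.785],[0.2,0.6,22.5,8,0,0,0.785],[0.2,0.6,22.5,4,0,0,0.785],[0.2,0.6,22.5,0,0,0,0.785],[0.2,0.6,22.5,-2,0,0,0.785],[0.2,0.6,22.5,-2.7,0,0,0.785],[0.2,0.6,22.5,-2.7,0,0,0.785],[0.2,0.6,22.5,-2.7,0,0,0.785]]'
```

```text
[ 0.39862155 -0.11206705  0.084     ]
clock: 38.9
eef_pos: [0.3999, -0.1563, 0.0674]
orientation: [[-0.004, 1.0, -0.002], [1.0, 0.004, 0.001], [0.001, -0.002, -1.0]]
ft_force: [-3.0, 1.4, 5.6]
opening: 0.0314
```

```bash
python3 -m inch '[[0.45,0,0,0,0,0,0],[0.55,0,0,0,0,0,0],[0.55,0,0,0,0,0,0],[0.55,0,0,0,0,0,0],[0.55,0,0,2,0,0,0],[0.55,0,0,6,0,0,0],[0.55,0,0,11,0,0,0],[0.55,0,0,16,0,0,0],[0.55,0,-5,18,0,0,0],[0.55,0,-10,18,0,0,0],[0.55,0,-15,18,0,0,0],[0.55,0,-20,18,0,0,0],[0.55,0,-25,18,0,0,0],[0.55,0,-28,18,0,0,0],[0.55,0,-28,18,0,0,0],[0.55,0,-28,18,0,0,0],[0.55,0,-28,18,0,0,0]]'
python3 - <<'E'
from tote import *
im=snap('scene','s22.png');cv2.imwrite('pics/s22c.png',cv2.resize(im[150:290,260:400,::-1],None,fx=4.2,fy=4.2,interpolation=2))
im=snap('top','t22.png');cv2.imwrite('pics/t22c.png',cv2.resize(im[175:245,320:410,::-1],None,fx=7,fy=7,interpolation=2))
tote('pics/t22.png',(328,394,183,240),.1)
a=cv2.imread('pics/top0.png');b=cv2.imread('pics/t22.png')
cv2.imwrite('pics/by.png',np.vstack([cv2.resize(x[140:200,200:480],None,fx=2.8,fy=2.8) for x in(a,b)]))
E
```

```text
clock: 41.02
eef_pos: [0.4007, -0.4348, 0.2474]
orientation: [[-0.006, 1.0, 0.0], [1.0, 0.006, 0.0], [0.0, 0.0, -1.0]]
ft_force: [-0.1, -0.1, 0.5]
opening: 0.0471
l mid [ 0.4037 -0.0549] ang -0.8
r mid [ 0.4029 -0.2033] ang 0.4
t mid [ 0.4701 -0.1302] ang -89.3
b mid [ 0.3357 -0.1281] ang -89.9
```

View pics/s22c.png

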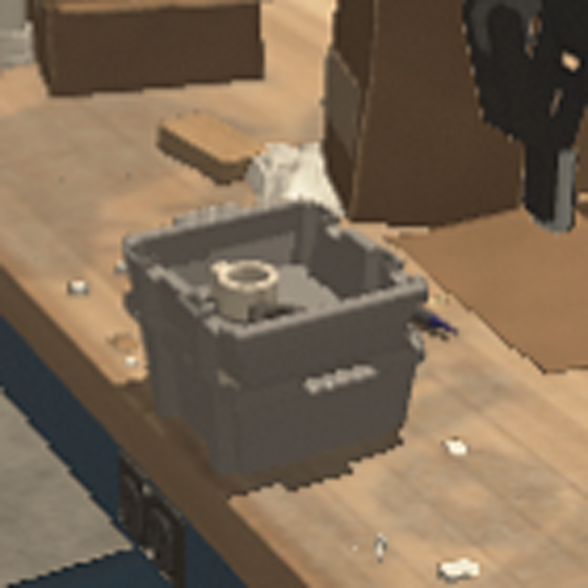

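View pics/t22c.png

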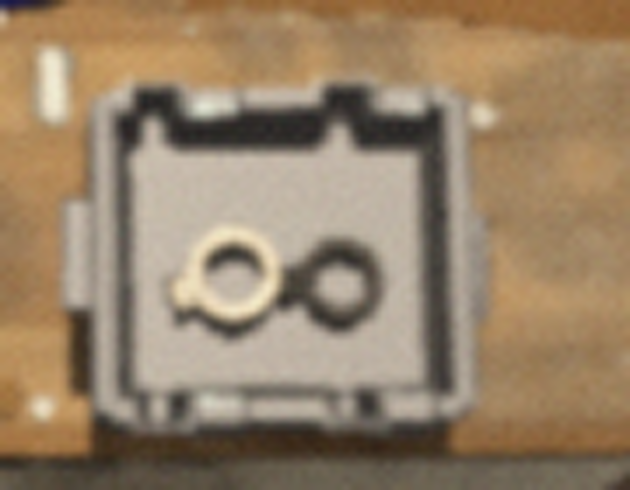

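View pics/by.png

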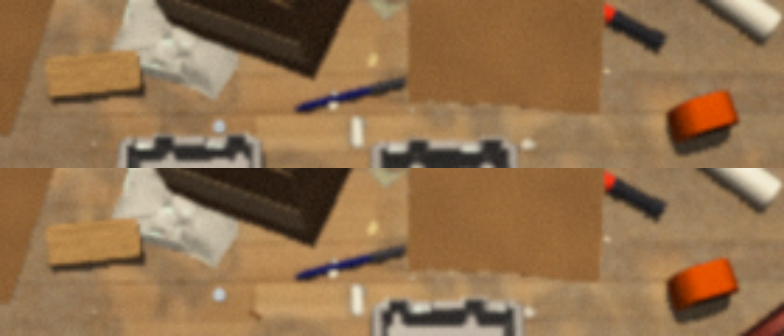

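Run:
```python
from h import *
im=cv2.imread('pics/s22.png');k=7;u0,v0=282,190
b=cv2.resize(im[v0:v0+80,u0:u0+90],None,fx=k,fy=k,interpolation=2)
def box(c,z,hx,hy,col):
    p=np.array([((proj('scene',(c[0]+a*hx,c[1]+d*hy,z))-[u0,v0])+.5)*k for a,d in((1,1),(1,-1),(-1,-1),(-1,1))]).astype(int); cv2.polylines(b,[p],True,col,1)
box((.404,-.1295),.1,.065,.074,(0,0,255)); box((.4037,-.1296),.062,.065,.074,(0,255,0))
cv2.imwrite('pics/fin.png',b)
```

```text
(no output)
```

View pics/fin.png

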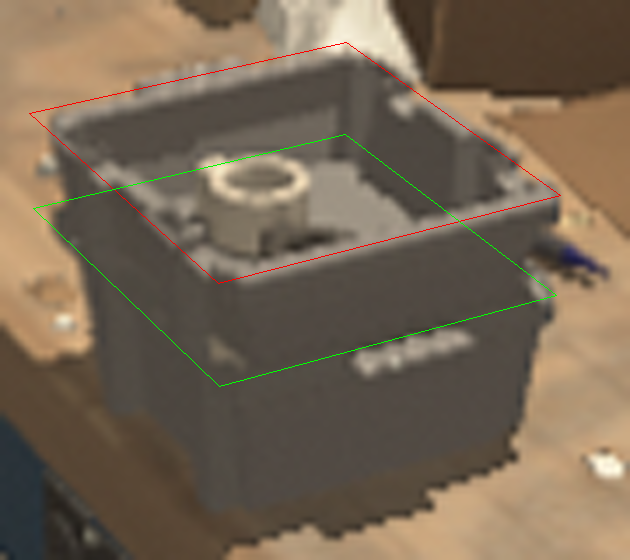

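Run:
```python
from bench import arm
print(arm.job_done()); print(arm.sense()['clock'])
```

```text
the job is handed in; nothing more can be done
None
the job is handed in; nothing more can be done
```

The job is handed in, finished at about 41 s of the 125 s; it reported no verdict. Both pyramid adapters stand in the deep tote, the shallow tote is turned half round and stacked on it, and both clamp collars lie on its floor.

**Last checks**
- **Adapters:** the top view taken before stacking showed both upright on the deep tote's floor. They can't be seen now that the shallow tote covers them.
- **Totes:** the rims line up within about 1–2 mm and about 1 degree. The gripper height at release puts the shallow tote's underside at about 55.7 mm, against 56 mm for fully seated. In the scene view both rims fit their expected outlines equally, so it is level and did not nest.
- **Collars:** both lie flat side by side, not stacked. The thin collar's screw boss touches or nearly touches the thick ring. The thin collar is partly hidden in the scene view, so its flatness rests on the top view and the contact height at release.
- **Left alone:** the tape measure and wooden block look unmoved between the first and last pictures. I didn't reach for the blue look-alike. The gripper is clear of everything.

**One disagreement:** while I was carrying the shallow tote, the camera showed it about 5 mm off in x from where the gripper pose said it should be. I went by the camera and moved it about 6.5 mm over, and the feet then dropped into the saddles without force.

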